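# Push a row of sample jars home in a guide lane and leave the keeper behind it

## Robot

A 7-joint arm with a two-finger parallel gripper is mounted at the origin on a cart in front of the work surface, level with it; the furniture and walls round the work are solid. World frame = base frame: x ahead of the robot, y to its left, z up, the work surface at z = 0. Lengths are in m, angles in rad, forces in N, time in s.
With the tool pointing down it reaches from about 0.4 to 0.85 m from the base axis. Payload 4.5 kg.
Tool frame: the origin (TCP) lies between the finger pads, 19 mm behind the fingertips; this is the grasp point; z points along the fingers, y is the line along which they close (so a half turn about z gives the same grasp; the last joint's range is limited). The gripper opens to 88 mm and grips with 3 to 60 N. Pads are 18 mm wide; open, the fingers measure 123 mm over their backs; the gripper's body (75 mm by 187 mm) begins 45 mm behind the grasp point.
Start: joints at [1.213, 0.689, -0.195, 1.565, 0.157, 0.902, -0.215], TCP at [0.239, -0.578, 0.257] pointing down, gripper open.
Joint ranges: [-3.01, 3.01], [-0.46, 2.08], [-1.47, 1.51], [0.13, 2.56], [-1, 4.14], [0.04, 2.09], [-2.66, 2.66]. Speed limits (rad/s): [2.57, 2.57, 3.14, 3.14, 3.14, 3.14, 3.14].

## Interface

Orientations are given as a unit quaternion [x, y, z, w].
In Python, from plant import get_state, snapshot, camera_params, finish_job gives the robot as it stands.
- The arm moves only by the tool handwheel, called after "Call:" as name(argument=value, ...), one argument or row to a line, values as JSON. Schema: {"type":"object","properties":{"offsets":{"type":"object","properties":{"jaw":{"type":"array","items":{"type":"number"},"minItems":1,"maxItems":10},"sx":{"type":"array","items":{"type":"number"},"minItems":1,"maxItems":10},"sy":{"type":"array","items":{"type":"number"},"minItems":1,"maxItems":10},"sz":{"type":"array","items":{"type":"number"},"minItems":1,"maxItems":10},"ax":{"type":"array","items":{"type":"number"},"minItems":1,"maxItems":10},"ay":{"type":"array","items":{"type":"number"},"minItems":1,"maxItems":10},"az":{"type":"array","items":{"type":"number"},"minItems":1,"maxItems":10}},"additionalProperties":false,"required":["jaw","sx","sy","sz","ax","ay","az"]},"grip_force":{"type":"number"},"only":{"type":"string"},"quiet":{"type":"boolean"},"lines":{"type":"string"}},"required":["offsets"],"additionalProperties":false}. offsets is an object with one list for each field, all of the same length, 1 to 10, a row being the entries at one place: jaw (the opening from 0.0 (shut) to 1.0 (fully open)), sx, sy, sz (the shift in fractions of the full range, 1 being 50 cm), ax, ay, az (a rotation vector in parts of the range, where 1.0 means 2 rad); each row is the pose to reach, as a shift and turn from the pose commanded when the call began, along the tool's axes at that moment; what a row does not reach only later rows make up. A row lasts 1/10 s, in which the tool goes at most 0.05 m and 0.15 rad, less where a joint would pass 70% of its speed; a pose out of reach is approached as far as the arm can. The fingers move at their own pace and stop on an object; grip_force is the grip in N (left out, the last holds). Time passes only in rows, so rows that do not move let the fingers close. The tool returns the time, the measured TCP pose, the force, the opening and the grip force at its end. only (a regular expression) keeps the lines of the reply that match it, lines (a string "A,B") keeps lines A to B, and quiet returns only ok. A shift or turn number past 1, either way, is cut back to 1. Input that does not fit is refused with a message, and nothing moves.
- get_state(): the state, without advancing time (a new reading comes with each control period).
- snapshot(name): name is "scene" or "top"; returns (picture, depth): 384x512x3 uint8, red, green, blue; 384x512 float32, m along the optical axis (not along the pixel's ray), 0 where there is no reading.
- camera_params(name): a dict with "fx", "fy", "cx", "cy" (pixels), "k1" (the pictures are not rectified: a ray, as slopes to the right and down, at radius r is drawn at 1 + k1 r^2 times it, then the intrinsics apply), "rvec" (rotation vector, rad) and "tvec" (3), from world to camera coordinates, as OpenCV has them. Camera axes: x right, y down, z forward; pixel columns grow to the right and rows downward; lengths in m; the calibration is good to about 2 mm. A picture is of the moment at which its call begins. camera_params takes no time and is no camera call.
- finish_job(): hands the job in; it is judged then, once.
The state is a dict: "clock": time; "q": joint angles; "qd": joint speeds; "joint_torque": joint torques, N m; "tool_pos": TCP position; "eef_rot": TCP orientation; "contact_force": force on the tool from outside, world axes, zero at the start; "moment": the same for the moment, N m; "opening": opening from 0.0 (shut) to 1.0 (fully open); "finger_force": force on a finger pad.
Only numpy, scipy, OpenCV 4.12 (cv2) and the standard library are available. Lean on these libraries where they do the work, as an engineer would, in place of code of your own. Each camera call takes 0.05 s, during which the arm holds its last target. There are 200 camera calls.

## Task

Pick up the keeper block by its orange fin, set it behind the three standing sample jars and push them with its white notched face, as one straight closed-up row, into the guide lane until the front jar is firmly but gently pressed against the black stop (find the stop by feel: about 8 N for half a second, never more than 20 N on the jars). Then let go and leave the keeper standing square on the bench against the last jar, so that the row cannot open. Do not touch the jars with the hand, lift them, tip them or let one squeeze out sideways, and leave the other things alone.

Things in the scene. Friction and masses are not known exactly. Their poses are not given: they have to be found in the camera images.
- lane: Aluminium guide lane fixed to the bench. Origin: on the bench at the mouth, mid-way between the rails; +x runs into the lane (roughly to the robot's right), z up. Rails straight from x = 0 to 255 mm, 26 mm high, 63 mm apart inside, foot flanges out to 54 mm from the middle line; before the mouth, x = -38 mm to 0, they flare out to about 95 mm apart.
- lane_end (a point): Centre of the fixed end plate, at lane x = 259 mm, on the bench. Before it stands the black stop, 72 mm high, firmly clamped, its face somewhere between lane x = 195 and 225 mm, different each time, not measured. The row slides with about 1 to 4 N; on the stop the force rises by about 6 N per mm. A jar that is out of line goes further out as the row is pushed, unless steered back.
- jar_1: White sample jar with blue marked label, about 90 g, 66 mm high; body 56 mm, yellow lid (top 14 mm) 58 mm in diameter. Origin: centre of underside, z up. The jars stand before the mouth in any order in a loose row on the lane's middle line, 1 to 15 mm apart, up to 3 mm off line, front one's centre about 69 mm before the mouth. Neighbours meet at their lids, centres 56 to 58 mm apart.
- jar_2: As jar_1, with purple marked label, about 110 g, 70 mm high.
- jar_3: As jar_1, with green marked label, about 130 g, 74 mm high.
- keeper: Loose block, 450 g: steel foot 50 mm wide (y), 30 high; white face, 50 wide, 70 high, facing +x, with a shallow upright V notch: apex 21 mm, side edges 30 mm ahead of the origin; orange grip fin 18 mm thick (y), x -25 to 15 mm, top 100 mm up. Origin: on its underside, z up. Grip across the fin (close along y), TCP about 78 mm up. Stands beyond the row's rear, facing roughly along lane +x.
- keeper_face (a point): Apex of the V notch in the keeper's white face, 21 mm ahead of its origin, 35 mm above its underside. A jar seated in the notch, touching both flanks, has its centre about 31 mm ahead of this point.
- calculator: Bystander: black pocket calculator, 112 x 66 x 14 mm, origin at the centre of its underside.
- tape_roll: Bystander: roll of tan tape, 61 mm in diameter, 19 mm high, origin at the centre of its underside.
- marker: Bystander: white and black marker pen, 126 mm long, origin at the centre of its underside.
- sticky_notes: Bystander: yellow note block, 70 x 74 x 16 mm, origin at the centre of its underside.
There are look-alikes about, which are no part of the job. What is shaped like the keeper but pink is not meant.

How it is judged:
By the outcome, as a careful person would: the job done as asked, in the order asked, and still so for the second after the job is handed in, with the robot touching nothing.
It also fails if it takes over 59 s, if anything falls off the work surface, if the arm or the gripper's body presses on something with over 40 N, if the wrist force passes 120 N, or if a joint passes its speed limit or range.

## Working session

There is one attempt and no reset: what is moved stays moved. The work goes in short steps, Python scripts to look and compute and a tool call to move; the robot and the scene stay as the last step left them, time stands still between calls to the robot, and variables do not carry over. Pictures are saved under pics/ and viewed, at most 10 in all, crops included, and the job is handed in when it is done.

```bash
mkdir -p pics
```

Create h.py:
```python
import numpy as np, cv2
from plant import *
def cam(n):
    p=camera_params(n); R=cv2.Rodrigues(np.array(p["rvec"],float))[0]; return p,R,np.array(p["tvec"],float).ravel()
def rays(n,uv):
    p,R,t=cam(n); uv=np.asarray(uv,float).reshape(-1,2)
    d=np.c_[(uv[:,0]-p["cx"])/p["fx"],(uv[:,1]-p["cy"])/p["fy"]]; s=d.copy()
    for _ in range(20): s=d/(1+p["k1"]*(s**2).sum(1,keepdims=True))
    return -R.T@t, np.c_[s,np.ones(len(s))]@R, s
def plane(n,uv,z):
    c,d,_=rays(n,uv); return c+d*((z-c[2])/d[:,2])[:,None]
def cloud(n,depth):
    p,R,t=cam(n); v,u=np.mgrid[:384,:512]; uv=np.c_[u.ravel(),v.ravel()]
    c,d,_=rays(n,uv); return (c+d*depth.reshape(-1,1)).reshape(384,512,3)
def save(n,f):
    im,d=snapshot(n); cv2.imwrite(f"pics/{f}.png",im[:,:,::-1]); np.savez(f"pics/{f}.npz",im=im,d=d); return im,d
```

Run:
```python
from h import *
a,_=save("scene","s0"); b,_=save("top","t0")
for n in("scene","top"): print(camera_params(n), rays(n,[[256,192]])[0])
s=get_state(); print(s)
```

```text
{'fx': 358.829617629387, 'fy': 358.829617629387, 'cx': 260.01581584918495, 'cy': 193.4538668106048, 'k1': 0.01634460585079409, 'rvec': array([ 0.76447591, -2.41563409,  1.33611147]), 'tvec': array([0.43879118, 0.19397957, 0.94951297])} [-0.02939012  0.82910259  0.66593225]
{'fx': 478.42823076954164, 'fy': 478.42823076954164, 'cx': 259.37524638455966, 'cy': 193.81041977272415, 'k1': -0.12015588201422604, 'rvec': array([ 2.11527173, -2.17752167,  0.11169308]), 'tvec': array([0.04592561, 0.53053921, 1.22539678])} [0.37387225 0.00590804 1.282717  ]
{'clock': 0.1, 'q': array([ 1.21277435,  0.68994262, -0.19450198,  1.5661846 ,  0.15729791,
        0.90251871, -0.21509381]), 'qd': array([ 0.0014512 , -0.00306872,  0.00113502, -0.00090884, -0.0001507 ,
       -0.00080104,  0.00068259]), 'joint_torque': array([-3.40106111e-03, -5.28493774e+01, -1.27158880e+00, -1.53837830e+01,
       -5.25634422e-02,  1.98964488e-03,  1.88866966e-05]), 'tool_pos': array([ 0.23842558, -0.57717344,  0.256678  ]), 'eef_rot': array([ 9.80864521e-01,  1.94689749e-01, -2.23841887e-04, -8.01305174e-04]), 'contact_force': array([-0.3497135 ,  0.6989373 ,  0.10183488]), 'moment': array([-0.01133362, -0.01993864,  0.01395955]), 'finger_force': 0.0, 'opening': 0.9996394072467882}
```

View pics/t0.png

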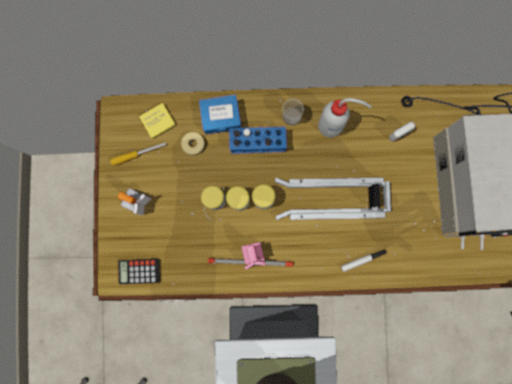

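View pics/s0.png

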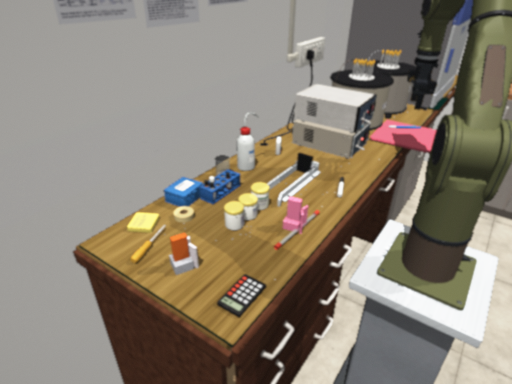

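The top view shows two keeper-shaped blocks. One at px (135,202) has an orange fin and white face and stands beyond the row's rear (left end). The other at (253,254) is pink and is the look-alike. An orange-handled screwdriver lies at (123,157). The jar lids are at about (212,198), (238,198) and (263,196), and the lane mouth is at x≈280–290 with the stop at (376,197). The orange-fin block fits the description, so I'll confirm it in a crop and measure.

Run:
```python
from h import *
t=np.load("pics/t0.npz"); s=np.load("pics/s0.npz")
A=cv2.resize(t['im'][175:230,95:165],None,fx=5.6,fy=5.6,interpolation=cv2.INTER_CUBIC)
B=cv2.resize(s['im'][220:285,150:220],None,fx=5.6,fy=4.74,interpolation=cv2.INTER_CUBIC)
h=min(len(A),len(B)); cv2.imwrite("pics/c0.png",np.hstack([A[:h],B[:h]])[:,:,::-1])
C=cloud("top",t['d']); S=cloud("scene",s['d'])
hsv=cv2.cvtColor(t['im'],cv2.COLOR_RGB2HSV); 
def comps(m,mn=15):
    n,l,st,ce=cv2.connectedComponentsWithStats(m.astype(np.uint8)); return [(l==i,st[i],ce[i]) for i in range(1,n) if st[i][4]>=mn]
H,Sa,V=[hsv[...,i].astype(int) for i in range(3)]
Z=C[...,2]; print("bench z",np.median(Z[230:245,150:200]))
print("LIDS")
m=(H>22)&(H<34)&(Sa>100)&(Z>.045)
for k,st,c in comps(m):
    cn=max(cv2.findContours(k.astype(np.uint8),0,2)[0],key=cv2.contourArea)
    z=np.median(Z[k]); print(st,c.round(1),cv2.minEnclosingCircle(cn),"z",z.round(4),plane("top",c,z)[0].round(4))
print("KEEPER")
hot=(H<16)&(Sa>150)&(Z>.05)
for k,st,c in comps(hot,5): print(st,c.round(1),np.percentile(Z[k],[5,50,95]).round(3),C[k][:, :2].mean(0).round(4))
# heights around keeper
np.set_printoptions(linewidth=220)
print((Z[186:218,114:156]*1000).round().astype(int)[::2,::2])
print("SCENE orange")
hs=cv2.cvtColor(s['im'],cv2.COLOR_RGB2HSV).astype(int)
mo=(hs[...,0]<16)&(hs[...,1]>150)&(S[...,2]>.05)
for k,st,c in comps(mo,30): print(st,c.round(1),S[k].min(0).round(3),S[k].max(0).round(3))
print("RAILS")
m=(Sa<60)&(V>120)&(Z>.015)&(Z<.04)
for col in range(285,385,8):
    r=[ (C[v,col]*1000).round().astype(int).tolist() for v in range(170,225) if m[v,col]]
    print(col,r)
```

```text
bench z -0.0007990318461632562
LIDS
[252 184  23  23 413] [263.4 195.3] ((263.45269775390625, 195.41554260253906), 11.520029067993164) z 0.0732 [0.5225 0.0196 0.0732]
[201 186  23  23 408] [212.  196.6] ((212.0, 196.65908813476562), 11.385008811950684) z 0.0692 [0.5238 0.1515 0.0692]
[227 186  22  23 406] [237.5 197. ] ((237.5, 196.92857360839844), 11.350279808044434) z 0.0655 [0.5212 0.0864 0.0655]
KEEPER
[332  99  15  16 152] [338.6 107.7] [0.156 0.159 0.163] [ 0.7186 -0.1692]
[120 192  16  11  53] [129.2 198.1] [0.076 0.098 0.102] [0.5202 0.3538]
[[  -2   -4    3   -3   -2    1   -1    4   -2    5   -1   -1    2   -2    0    1   -2   -1    0    4   -5]
 [  -1   -2   -2    0   -3    2   -2    1   -1   -1    3    2    0    4   -1   -1   -2   -3    0    0   -1]
 [  -3   -5   -5   -2   -1    2   -4   30   27   29   -2    2   -1   -2   -1   -3   -3   -4    1    3   -2]
 [   4   -7    2   99   95   -1    1   27   34   27   31   27   -4    2    0    1   -3    2    1    0    0]
 [  -2   -3   99  103  102   98   99   28   31   29   32   27   32   29   25    3   -2    1   -8    0    1]
 [  
[... 2079 characters left out ...]
6, 24], [551, -166, 23], [486, -161, 32], [484, -162, 26], [481, -162, 26], [479, -163, 16]]
341 [[558, -188, 21], [555, -187, 26], [552, -187, 27], [550, -187, 25], [486, -184, 24], [483, -183, 28], [481, -184, 18]]
349 [[557, -208, 26], [555, -209, 19], [551, -208, 27], [550, -209, 21], [486, -206, 19], [483, -205, 22], [480, -204, 25]]
357 [[557, -230, 24], [554, -230, 25], [551, -229, 27], [549, -230, 21], [484, -225, 31], [482, -225, 27], [479, -226, 23]]
365 [[556, -251, 27], [552, -250, 30], [550, -251, 26], [484, -247, 27], [481, -247, 24], [478, -246, 31]]
373 [[553, -270, 38], [482, -267, 33], [480, -267, 32], [478, -268, 24]]
381 [[555, -295, 21], [552, -295, 22], [477, -288, 30]]
```

View pics/c0.png

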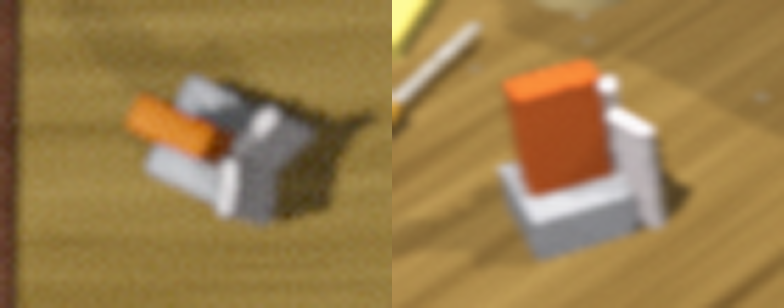

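The crop confirms it: orange fin, white notched face and steel foot. Next I'll fit the lane, the stop and the keeper's yaw precisely.

Add to h.py:
```python
from scipy.spatial.transform import Rotation as Ro
def comps(m,mn=15):
    n,l,st,ce=cv2.connectedComponentsWithStats(m.astype(np.uint8)); return [(l==i,st[i],ce[i]) for i in range(1,n) if st[i][4]>=mn]
def go(x,y,z,yaw):
    """tool shift/rotvec to reach; yaw = heading of 'keeper +x' (world angle); tool y along keeper +y, z down"""
    s=get_state(); R0=Ro.from_quat(s["eef_rot"]).as_matrix()
    ky=np.array([-np.sin(yaw),np.cos(yaw),0]); zz=np.array([0,0,-1.]); R1=np.c_[np.cross(ky,zz),ky,zz]
    r=Ro.from_matrix(R0.T@R1).as_rotvec(); d=R0.T@(np.array([x,y,z])-s["tool_pos"])
    print("go d",d.round(4).tolist(),"rv",r.round(4).tolist(),"dist",np.linalg.norm(d).round(3),"ang",np.linalg.norm(r).round(3)); return d,r
def fin(t):
    h=cv2.cvtColor(t['im'],cv2.COLOR_RGB2HSV).astype(int); C=cloud("top",t['d'])
    k=max(comps((h[...,0]<16)&(h[...,1]>130)&(C[...,2]>.085)&(C[...,2]<.13),10),key=lambda a:a[1][4])[0]
    v,u=np.nonzero(k); p=plane("top",np.c_[u,v],.1)[:,:2].astype(np.float32); return p
```

Run:
```python
from h import *
t=np.load("pics/t0.npz"); C=cloud("top",t['d']); Z=C[...,2]
hsv=cv2.cvtColor(t['im'],cv2.COLOR_RGB2HSV).astype(int); H,Sa,V=[hsv[...,i] for i in range(3)]
# rails
m=(Sa<60)&(V>120)&(Z>.017)&(Z<.036)
L=[]
for lo,hi in((172,195),(203,222)):
    P=[]
    for col in range(300,368):
        r=[v for v in range(lo,hi) if m[v,col]]
        if 2<=len(r)<=5: P.append(plane("top",[col,np.mean(r)],.026)[0])
    P=np.array(P); f=np.polyfit(P[:,1],P[:,0],1); L.append(f); print("rail",f,np.std(P[:,0]-np.polyval(f,P[:,1])))
mid=(L[0]+L[1])/2; print("mid x =",mid)
for c,z in(([263.4,195.3],.074),([237.5,197.],.066),([212.,196.6],.070)):
    p=plane("top",c,z)[0]; print("jar",p.round(4),"off(+x)",round(1000*(p[0]-np.polyval(mid,p[1])),1))
# flare tips & stop
m2=(Sa<60)&(V>120)&(Z>.012)&(Z<.04); v,u=np.nonzero(m2[170:225,270:400]); p=C[170:225,270:400][v,u]
print("rail pts y max",np.sort(p[:,1])[-8:].round(3),"min",np.sort(p[:,1])[:8].round(3))
k=(Z>.055)&(Z<.09); k[:, :365]=0; k[:,400:]=0;k[:170]=0;k[225:]=0
v,u=np.nonzero(k); p=plane("top",np.c_[u,v],.072); print("stop top: n",len(p),"y",np.percentile(p[:,1],[2,10,50,90,98]).round(4),"x",p[:,0].min().round(3),p[:,0].max().round(3), t['im'][v,u].mean(0))
q=fin(t); r=cv2.minAreaRect(q*1000); print("fin rect",r); 
c=q.mean(0); w,E=np.linalg.eigh(np.cov(q.T)); e=E[:,1]; e=e if e[1]<0 else -e; print(len(q),c,"heading deg",np.degrees(np.arctan2(e[1],e[0])),np.sqrt(w))
# foot pixels 30mm height
k=(Z>.022)&(Z<.038);k[:186]=0;k[220:]=0;k[:,:114]=0;k[:,156:]=0
# face top posts z~.07
k=(Z>.064)&(Z<.078)&(V>140)&(Sa<60);k[:186]=0;k[220:]=0;k[:,:114]=0;k[:,156:]=0
for kk,st,ce in comps(k,3): print("post",st,plane("top",ce,.07)[0].round(4))
```

```text
rail [0.01290455 0.55570405] 0.0005232478989753649
rail [0.01188524 0.48457169] 0.0005375865256477146
mid x = [0.0123949  0.52013787]
jar [0.5224 0.0196 0.074 ] off(+x) 2.0
jar [0.521  0.0862 0.066 ] off(+x) -0.2
jar [0.5236 0.1514 0.07  ] off(+x) 1.6
rail pts y max [-0.015 -0.015 -0.014 -0.014 -0.014 -0.012 -0.011 -0.011] min [-0.314 -0.314 -0.313 -0.313 -0.313 -0.313 -0.312 -0.312]
stop top: n 179 y [-0.2762 -0.2746 -0.2667 -0.2589 -0.2568] x 0.486 0.546 [34.97765363 34.02793296 34.        ]
fin rect ((524.5369873046875, 366.58221435546875), (40.57380676269531, 15.449193000793457), 67.10673522949219)
47 [0.52358836 0.3612771 ] heading deg -125.62292570402067 [0.00440184 0.01093915]
post [139 194   6   6  18] [0.5286 0.3344 0.07  ]
post [134 203   4  10  26] [0.501 0.351 0.07 ]
```

Run:
```python
from h import *
t=np.load("pics/t0.npz"); C=cloud("top",t['d']); Z=C[...,2]
def rect(k,z):
    v,u=np.nonzero(k); p=plane("top",np.c_[u,v],z)[:,:2].astype(np.float32); r=cv2.minAreaRect(p*1000)
    w,E=np.linalg.eigh(np.cov(p.T)); e=E[:,1]; e=e*(-np.sign(e[1])); print(len(p),p.mean(0).round(4),r,"pca",np.degrees(np.arctan2(e[1],e[0])).round(1),np.sqrt(w))
sub=np.zeros(Z.shape,bool); sub[186:220,112:158]=1
rect(sub&(Z>.09)&(Z<.12),.1)
hsv=cv2.cvtColor(t['im'],cv2.COLOR_RGB2HSV).astype(int)
rect(sub&(Z>.09)&(Z<.12)&(hsv[...,1]>110),.1)
# foot top outline incl. everything >0.02 projected by own depth, scene cloud also
s=np.load("pics/s0.npz"); S=cloud("scene",s['d'])
hs=cv2.cvtColor(s['im'],cv2.COLOR_RGB2HSV).astype(int)
k=(hs[...,0]<16)&(hs[...,1]>150); k[:225]=0;k[265:]=0;k[:,:160]=0;k[:,205:]=0
k&=s['d']>0
P=S[k]; top=P[P[:,2]>.094]; print("scene fin top",len(top)); 
v,u=np.nonzero(k); ztop=S[...,2][k]>.094
p=plane("scene",np.c_[u,v][ztop],.1)[:,:2].astype(np.float32); print(cv2.minAreaRect(p*1000))
side=P[(P[:,2]>.045)&(P[:,2]<.09)]; print("side n",len(side), side.mean(0))
q=side[:,:2]; w,E=np.linalg.eigh(np.cov(q.T)); print(np.degrees(np.arctan2(E[1,1],E[0,1])),np.sqrt(w))
```

```text
116 [0.525  0.3691] ((524.9588623046875, 368.53070068359375), (42.299652099609375, 18.010757446289062), 63.06242752075195) pca -115.4 [0.00523043 0.01228685]
109 [0.5255 0.3696] ((524.8655395507812, 368.6399841308594), (42.512672424316406, 17.5341739654541), 64.56607055664062) pca -113.7 [0.00495903 0.01229537]
scene fin top 90
((522.8994140625, 373.76171875), (39.498592376708984, 22.845182418823242), 62.56656265258789)
side n 223 [0.52042052 0.37571141 0.06790191]
61.34220189515049 [0.00182793 0.01140615]
```

Run:
```python
from h import *
go(.48,-.15,.26,-2.033); go(.525,.3685,.2,-2.033)
```

```text
go d [0.3864, -0.3025, -0.0029] rv [-0.0016, -0.0005, -0.7167] dist 0.491 ang 0.717
go d [0.626, -0.7644, 0.0579] rv [-0.0016, -0.0005, -0.7167] dist 0.99 ang 0.717
```

The manual's scale: shifts go in shares of 50 cm and turns go in shares of 2 rad. Converting my numbers, 0.39 m / 0.5 = 0.78, -0.3 m / 0.5 = -0.6, -0.72 rad / 2 = -0.36.

Call:
handwheel(
  offsets={"jaw":[1, 1, 1, 1, 1, 1, 1, 1, 1, 1], "sx":[0.78, 0.78, 0.78, 0.78, 0.78, 0.78, 0.78, 0.78, 0.78, 0.78], "sy":[-0.6, -0.6, -0.6, -0.6, -0.6, -0.6, -0.6, -0.6, -0.6, -0.6], "sz":[0, 0, 0, 0, 0, 0, 0, 0, 0, 0], "ax":[0, 0, 0, 0, 0, 0, 0, 0, 0, 0], "ay":[0, 0, 0, 0, 0, 0, 0, 0, 0, 0], "az":[-0.36, -0.36, -0.36, -0.36, -0.36, -0.36, -0.36, -0.36, -0.36, -0.36]},
)

```text
clock: 1.1
tool_pos: [0.4855, -0.1486, 0.2573]
eef_rot: [0.849, 0.529, 0.0, -0.0]
contact_force: [0.5, -0.4, 0.2]
opening: 1.0
finger_force: 0.0
```

```bash
python3 -c "
from h import *
go(.525,.3685,.2,-2.033)"
```

```text
go d [0.4814, -0.1928, 0.0577] rv [-0.0002, -0.0006, 0.0051] dist 0.522 ang 0.005
```

In the tool's units: 0.481 m / 0.5 = 0.962, -0.193 m / 0.5 = -0.386, 0.005 rad / 2 = 0.0025.

Call:
handwheel(
  offsets={"jaw":[1, 1, 1, 1, 1, 1, 1, 1, 1, 1], "sx":[0.962, 0.962, 0.962, 0.962, 0.962, 0.962, 0.962, 0.962, 0.962, 0.962], "sy":[-0.386, -0.386, -0.386, -0.386, -0.386, -0.386, -0.386, -0.386, -0.386, -0.386], "sz":[0.1, 0.1, 0.1, 0.1, 0.1, 0.1, 0.1, 0.1, 0.1, 0.1], "ax":[0, 0, 0, 0, 0, 0, 0, 0, 0, 0], "ay":[0, 0, 0, 0, 0, 0, 0, 0, 0, 0], "az":[0.0025, 0.0025, 0.0025, 0.0025, 0.0025, 0.0025, 0.0025, 0.0025, 0.0025, 0.0025]},
)

```text
clock: 2.1
tool_pos: [0.5227, 0.3466, 0.2088]
eef_rot: [0.851, 0.526, -0.0, 0.0]
contact_force: [1.5, 0.5, 0.3]
opening: 1.001
finger_force: 0.0
```

Call:
handwheel(
  offsets={"jaw":[1, 1, 1], "sx":[0, 0, 0], "sy":[0, 0, 0], "sz":[0, 0, 0], "ax":[0, 0, 0], "ay":[0, 0, 0], "az":[0, 0, 0]},
)

```text
clock: 2.4
tool_pos: [0.5233, 0.3427, 0.209]
eef_rot: [0.851, 0.525, -0.001, 0.001]
contact_force: [0.1, -0.9, 0.4]
opening: 1.002
finger_force: 0.0
```

```bash
python3 -c "
from h import *
go(.525,.3685,.078,-2.033)"
```

```text
go d [0.0241, -0.0102, 0.1309] rv [0.0007, 0.0023, -0.0035] dist 0.134 ang 0.004
```

In the tool's units: 0.131 m / 0.5 = 0.262, 0.1 m / 0.5 = 0.2.

Call:
handwheel(
  offsets={"jaw":[1, 1, 1, 1, 1, 1], "sx":[0.048, 0.048, 0.048, 0.048, 0.048, 0.048], "sy":[-0.02, -0.02, -0.02, -0.02, -0.02, -0.02], "sz":[0.06, 0.12, 0.2, 0.262, 0.262, 0.262], "ax":[0, 0, 0, 0, 0, 0], "ay":[0, 0, 0, 0, 0, 0], "az":[0, 0, 0, 0, 0, 0]},
)

```text
clock: 3.0
tool_pos: [0.5256, 0.3692, 0.0789]
eef_rot: [0.851, 0.525, -0.0, 0.0]
contact_force: [0.8, -0.1, 0.2]
opening: 1.006
finger_force: 0.0
```

```bash
python3 -c "
from h import *
go(.525,.3685,.078,-2.033)"
```

```text
go d [-0.0009, -0.0002, 0.0009] rv [0.0005, 0.0008, -0.0038] dist 0.001 ang 0.004
```

Call:
handwheel(
  offsets={"jaw":[0, 0, 0, 0, 0, 0, 0, 0], "sx":[0, 0, 0, 0, 0, 0, 0, 0], "sy":[0, 0, 0, 0, 0, 0, 0, 0], "sz":[0, 0, 0, 0, 0, 0, 0, 0], "ax":[0, 0, 0, 0, 0, 0, 0, 0], "ay":[0, 0, 0, 0, 0, 0, 0, 0], "az":[0, 0, 0, 0, 0, 0, 0, 0]},
  grip_force=45,
)

```text
clock: 3.8
tool_pos: [0.5248, 0.3707, 0.0783]
eef_rot: [0.851, 0.526, -0.0, 0.0]
contact_force: [0.1, -0.1, -1.0]
opening: 0.298
finger_force: 0.0
```

Call:
handwheel(
  offsets={"jaw":[0, 0, 0], "sx":[0, 0, 0], "sy":[0, 0, 0], "sz":[-0.01, -0.02, -0.02], "ax":[0, 0, 0], "ay":[0, 0, 0], "az":[0, 0, 0]},
)

```text
clock: 4.1
tool_pos: [0.5248, 0.3707, 0.0888]
eef_rot: [0.851, 0.526, 0.0, -0.0]
contact_force: [1.1, 0.2, -4.2]
opening: 0.201
finger_force: 44.6
```

```bash
python3 -c "
from h import *
t=save('top','t1')
s=get_state();print(s['tool_pos'],s['moment'])
go(.5229,.28,.09,np.radians(-90.7))"
```

```text
[0.52470561 0.37061225 0.08842866] [ 0.00185238 -0.04118127  0.01070661]
go d [-0.0818, 0.0389, -0.0016] rv [-0.0002, 0.0001, -0.4518] dist 0.091 ang 0.452
```

View pics/t1.png

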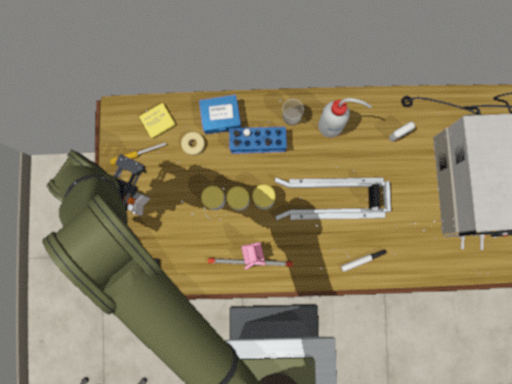

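The view shows the hand on the orange fin at about (128,195). The white face is still ahead of it at (138,205), and the jars are undisturbed. Opening 0.20 is about 18 mm, so the fin is held and lifted. Next I carry it to behind the row.

```bash
python3 -c "
from h import *
go(.523,.232,.0885,np.radians(-90.7))"
```

```text
go d [-0.1247, 0.0605, -0.0001] rv [-0.0002, 0.0001, -0.4518] dist 0.139 ang 0.452
```

In the tool's units: -0.125 m / 0.5 = -0.25, -0.11 m / 0.5 = -0.22, -0.452 rad / 2 = -0.226.

Call:
handwheel(
  offsets={"jaw":[0, 0, 0, 0, 0, 0, 0], "sx":[-0.06, -0.12, -0.18, -0.22, -0.25, -0.25, -0.25], "sy":[0.03, 0.06, 0.09, 0.11, 0.121, 0.121, 0.121], "sz":[0, 0, 0, 0, 0, 0, 0], "ax":[0, 0, 0, 0, 0, 0, 0], "ay":[0, 0, 0, 0, 0, 0, 0], "az":[-0.055, -0.11, -0.165, -0.2, -0.226, -0.226, -0.226]},
)

```text
clock: 4.85
tool_pos: [0.5232, 0.2326, 0.0884]
eef_rot: [0.712, 0.702, 0.001, -0.0]
contact_force: [-0.1, 0.3, -4.9]
opening: 0.2
finger_force: 44.9
```

```bash
python3 -c "
from h import *
t,d=save('top','t2');s,e=save('scene','s2')
go(.523,.232,.0885,np.radians(-90.7))
cv2.imwrite('pics/c2.png',np.hstack([cv2.resize(t[150:240,140:300],(560,315)),cv2.resize(s[170:270,140:240],(240,315))])[:,:,::-1])"
```

```text
go d [-0.0021, -0.0001, 0.0] rv [0.0007, -0.0022, 0.0011] dist 0.002 ang 0.003
```

View pics/c2.png

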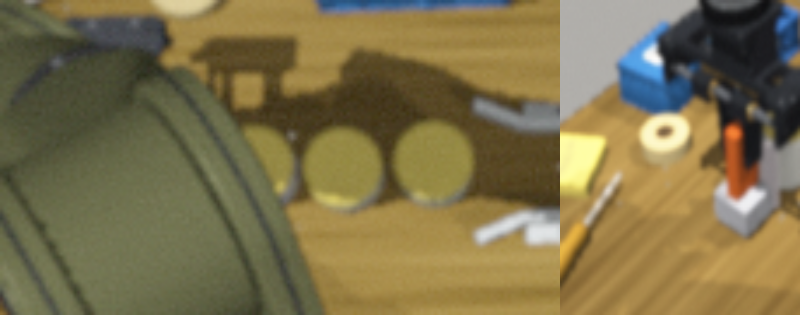

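The crop shows the keeper held upright with its foot behind the row, at scene crop (740,205). The three lids are in line at top crop (255,165), (343,167) and (432,162). Next I lower it gently by feel.

Run:
```python
from h import *
s=np.load("pics/s2.npz"); S=cloud("scene",s['d']); hs=cv2.cvtColor(s['im'],cv2.COLOR_RGB2HSV).astype(int)
k=(hs[...,0]<14)&(hs[...,1]>150)&(s['d']>0)&(S[...,2]>.03)&(S[...,2]<.13)&(abs(S[...,1]-.24)<.04)&(abs(S[...,0]-.52)<.05)
P=S[k]; print(len(P),P.mean(0),np.percentile(P,[3,50,97],axis=0).round(4))
k=(S[...,2]<.05)&(S[...,2]>.0)&(hs[...,1]<50)&(hs[...,2]>140)&(abs(S[...,1]-.24)<.03)&(abs(S[...,0]-.52)<.05)
P=S[k]; print(len(P),np.percentile(P,[3,50,97],axis=0).round(4))
```

```text
210 [0.51872261 0.24778591 0.07669199] [[0.5113 0.2282 0.0436]
 [0.5165 0.2505 0.0768]
 [0.5319 0.256  0.1059]]
190 [[0.4977 0.2261 0.0108]
 [0.5142 0.2585 0.0328]
 [0.5455 0.2619 0.0379]]
```

Call:
handwheel(
  offsets={"jaw":[0, 0, 0], "sx":[0, 0, 0], "sy":[0, 0, 0], "sz":[0.004, 0.008, 0.008], "ax":[0, 0, 0], "ay":[0, 0, 0], "az":[0, 0, 0]},
)

```text
clock: 5.25
tool_pos: [0.5227, 0.2323, 0.084]
eef_rot: [0.711, 0.703, -0.0, -0.0]
contact_force: [0.7, 0.6, -3.4]
opening: 0.204
finger_force: 44.9
```

Call:
handwheel(
  offsets={"jaw":[0, 0, 0], "sx":[0, 0, 0], "sy":[0, 0, 0], "sz":[0.002, 0.004, 0.004], "ax":[0, 0, 0], "ay":[0, 0, 0], "az":[0, 0, 0]},
)

```text
clock: 5.55
tool_pos: [0.5231, 0.232, 0.0825]
eef_rot: [0.711, 0.703, 0.0, 0.0]
contact_force: [-0.8, -0.2, -2.8]
opening: 0.204
finger_force: 44.9
```

In the tool's units: 0.001 m / 0.5 = 0.002, 0.0005 m / 0.5 = 0.001.

Call:
handwheel(
  offsets={"jaw":[0, 0, 0], "sx":[0, 0, 0], "sy":[0, 0, 0], "sz":[0.001, 0.002, 0.002], "ax":[0, 0, 0], "ay":[0, 0, 0], "az":[0, 0, 0]},
)

```text
clock: 5.85
tool_pos: [0.5233, 0.2323, 0.0823]
eef_rot: [0.711, 0.703, 0.001, 0.0]
contact_force: [-0.6, 0.5, 4.5]
opening: 0.2
finger_force: 44.9
```

Call:
handwheel(
  offsets={"jaw":[0, 0, 0], "sx":[0, 0, 0], "sy":[0, 0, 0], "sz":[0.001, 0.002, 0.002], "ax":[0, 0, 0], "ay":[0, 0, 0], "az":[0, 0, 0]},
)

```text
clock: 6.15
tool_pos: [0.5236, 0.2324, 0.0821]
eef_rot: [0.711, 0.703, 0.001, 0.0]
contact_force: [-2.3, -0.5, 11.5]
opening: 0.198
finger_force: 45.0
```

In the tool's units: -0.034 m / 0.5 = -0.068, -0.0019 m / 0.5 = -0.0038.

Call:
handwheel(
  offsets={"jaw":[0, 0, 0, 0, 0, 0, 0, 0, 0], "sx":[0, -0.02, -0.032, -0.04, -0.046, -0.052, -0.058, -0.064, -0.068], "sy":[0, -0.002, -0.004, -0.004, -0.004, -0.004, -0.004, -0.004, -0.004], "sz":[-0.0038, -0.0038, -0.0038, -0.0038, -0.0038, -0.0038, -0.0038, -0.0038, -0.0038], "ax":[0, 0, 0, 0, 0, 0, 0, 0, 0], "ay":[0, 0, 0, 0, 0, 0, 0, 0, 0], "az":[0, 0, 0, 0, 0, 0, 0, 0, 0]},
)

```text
clock: 7.05
tool_pos: [0.5209, 0.1983, 0.0825]
eef_rot: [0.711, 0.703, 0.001, -0.0]
contact_force: [0.5, 4.8, 2.4]
opening: 0.201
finger_force: 44.9
```

Add to h.py:
```python
MID=np.array([.0123949,.52013787])
def lids(f):
    t,d=save("top",f); C=cloud("top",d); Z=C[...,2]; h=cv2.cvtColor(t,cv2.COLOR_RGB2HSV).astype(int)
    m=(h[...,0]>20)&(h[...,0]<36)&(h[...,1]>80)&(Z>.05)&(Z<.085)&(abs(C[...,0]-.52)<.06)
    for k,st,c in comps(m,60):
        cn=max(cv2.findContours(k.astype(np.uint8),0,2)[0],key=cv2.contourArea); (cx,cy),r=cv2.minEnclosingCircle(cn)
        z=np.median(Z[k]); z=min((.066,.07,.074),key=lambda a:abs(a-z)); p=plane("top",c,z)[0]; q=plane("top",[cx,cy],z)[0]
        o=lambda p:round(1000*(p[0]-np.polyval(MID,p[1])),1)
        print("lid",z,st[:4].tolist(),"r%.1f"%r,"cen",p[:2].round(4),o(p),"circ",q[:2].round(4),o(q))
    s=get_state(); p=s["tool_pos"]; print("tcp",p.round(4),"off",o(p),"F",s["contact_force"].round(1),"M",s["moment"].round(2))
```

```bash
python3 -c "
from h import *
lids('t3')"
```

```text
lid 0.074 [252, 184, 23, 23] r11.4 cen [0.5226 0.0196] 2.2 circ [0.5227 0.0199] 2.3
lid 0.066 [230, 186, 19, 23] r11.3 cen [0.5237 0.0796] 2.6 circ [0.5209 0.0856] -0.3
tcp [0.5209 0.1979 0.0825] off -1.7 F [1.1 4.8 2.3] M [ 1.08 -0.19 -0.05]
```

In the tool's units: -0.018 m / 0.5 = -0.036, -0.015 m / 0.5 = -0.03.

Call:
handwheel(
  offsets={"jaw":[0, 0, 0, 0, 0, 0], "sx":[-0.006, -0.012, -0.018, -0.024, -0.03, -0.036], "sy":[0, -0.001, -0.002, -0.002, -0.002, -0.002], "sz":[-0.0006, -0.0006, -0.0006, -0.0006, -0.0006, -0.0006], "ax":[0, 0, 0, 0, 0, 0], "ay":[0, 0, 0, 0, 0, 0], "az":[0, 0, 0, 0, 0, 0]},
)

```text
clock: 7.7
tool_pos: [0.5191, 0.1796, 0.0825]
eef_rot: [0.711, 0.703, -0.0, -0.0]
contact_force: [0.4, 3.7, -1.1]
opening: 0.202
finger_force: 44.9
```

```bash
python3 -c "
from h import *
lids('t4'); save('scene','s4')"
```

```text
lid 0.07 [241, 185, 37, 25] r18.7 cen [0.5209 0.0264] 0.5 circ [0.5266 0.0308] 6.1
tcp [0.5192 0.1786 0.0824] off -3.2 F [ 0.4  4.2 -0.1] M [ 0.98 -0.17 -0.  ]
```

```bash
python3 -c "
from h import *
t=np.load('pics/t4.npz')['im'];s=np.load('pics/s4.npz')['im']
cv2.imwrite('pics/c4.png',np.hstack([cv2.resize(t[160:235,190:300],(484,330)),cv2.resize(s[160:240,200:270],(289,330))])[:,:,::-1])"
```

```text
(no output)
```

View pics/c4.png

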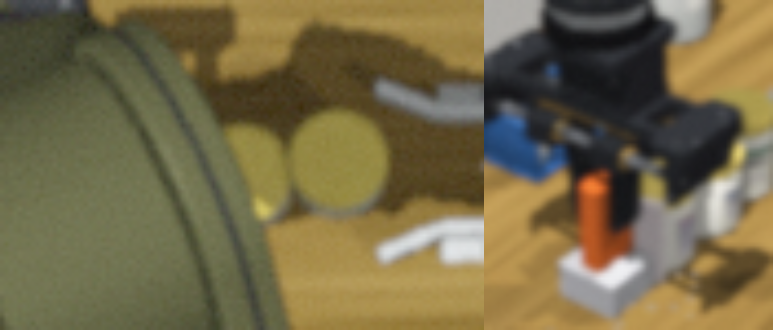

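The crop shows the front lid complete at crop (339,160). The middle lid, at about (243,170), touches it and is partly hidden by the forearm. In the scene view the keeper stands square behind the last jar. I'll fit fixed-radius arcs to get the offsets.

Add to h.py:
```python
from scipy.optimize import least_squares
def fitlids(f,zs=(.074,.066)):
    """front-to-rear lids: fixed-radius arc fits in the world plane of each lid top, on mask edges facing non-arm pixels"""
    a=np.load(f"pics/{f}.npz"); t,d=a['im'],a['d']; C=cloud("top",d); Z=C[...,2]; h=cv2.cvtColor(t,cv2.COLOR_RGB2HSV).astype(int)
    m=((h[...,0]>20)&(h[...,0]<36)&(h[...,1]>80)&(Z>.05)&(Z<.085)&(abs(C[...,0]-.52)<.06)).astype(np.uint8)
    m=cv2.morphologyEx(m,cv2.MORPH_OPEN,np.ones((3,3),np.uint8))
    arm=cv2.dilate((Z>.11).astype(np.uint8),np.ones((5,5)))
    cs=[c[:,0,:] for c in cv2.findContours(m,0,cv2.CHAIN_APPROX_NONE)[0] if len(c)>15]
    e=np.vstack(cs); e=e[arm[e[:,1],e[:,0]]==0]; prev=None; out=[]
    for z in zs:
        P=plane("top",e,z)[:,:2]; ylo=P[:,1].min() if prev is None else prev[1]+.0285
        Q=P[(P[:,1]>=ylo-.001)&(P[:,1]<ylo+.056)]
        if prev is not None: Q=Q[np.linalg.norm(Q-prev,axis=1)>.0315]
        c=np.array([Q[:,0].mean(),ylo+.028])
        for _ in range(4):
            r=least_squares(lambda c:np.linalg.norm(Q-c,axis=1)-.0280,c,loss="soft_l1",f_scale=.001); c=r.x
            Q=P[abs(np.linalg.norm(P-c,axis=1)-.028)<.003]
            if prev is not None: Q=Q[np.linalg.norm(Q-prev,axis=1)>.0315]
        print("lid z",z,c.round(4),"off",round(1000*(c[0]-np.polyval(MID,c[1])),1),"n",len(Q),"res",round(1000*np.std(np.linalg.norm(Q-c,axis=1)),2)); prev=c
```

```bash
python3 -c "
from h import *
fitlids('t0',(.074,.066,.070));fitlids('t2',(.074,.066)); fitlids('t3'); fitlids('t4')"
```

```text
lid z 0.074 [0.5226 0.0196] off 2.3 n 64 res 0.8
lid z 0.066 [0.5214 0.0865] off 0.2 n 44 res 0.74
lid z 0.07 [0.5238 0.1513] off 1.8 n 63 res 0.75
lid z 0.074 [0.5228 0.0195] off 2.4 n 48 res 0.76
lid z 0.066 [0.5212 0.0865] off -0.1 n 62 res 0.73
lid z 0.074 [0.5228 0.0195] off 2.4 n 60 res 0.75
lid z 0.066 [0.5211 0.0862] off -0.1 n 29 res 0.69
lid z 0.074 [0.5211 0.0123] off 0.8 n 48 res 0.63
lid z 0.066 [0.5157 0.0681] off -5.3 n 20 res 0.56
```

Add to h.py:
```python
def bodies(f,guess):
    a=np.load(f"pics/{f}.npz"); S=cloud("scene",a['d']); h=cv2.cvtColor(a['im'],cv2.COLOR_RGB2HSV).astype(int)
    ok=(a['d']>0)&(S[...,2]>.008)&(S[...,2]<.048); 
    for g in guess:
        c=np.array(g,float)
        for it in range(6):
            r=np.linalg.norm(S[...,:2]-c,axis=-1); Q=S[ok&(r<(.040 if it<2 else .034))&(r>.018)][:,:2]
            if len(Q)<10: break
            c=least_squares(lambda c:np.linalg.norm(Q-c,axis=1)-.028,c,loss="soft_l1",f_scale=.001).x
        print(f,"body",c.round(4),"off",round(1000*(c[0]-np.polyval(MID,c[1])),1),"n",len(Q),"res",round(1000*np.std(np.linalg.norm(Q-c,axis=1)),2) if len(Q) else 0)
```

```bash
python3 -c "
from h import *
bodies('s0',[(.5226,.0196),(.5213,.0865),(.5238,.1513)])
bodies('s2',[(.5226,.0196),(.5213,.0865),(.5238,.1513)])
bodies('s4',[(.5211,.0123),(.517,.068),(.519,.124)])
a=np.load('pics/s4.npz');S=cloud('scene',a['d']);h=cv2.cvtColor(a['im'],cv2.COLOR_RGB2HSV).astype(int)
k=(h[...,0]<14)&(h[...,1]>150)&(S[...,2]>.03)&(S[...,2]<.13)&(abs(S[...,1]-.19)<.04)&(abs(S[...,0]-.52)<.05)
print(np.percentile(S[k],[3,50,97],axis=0).round(4))
"
```

```text
s0 body [0.5209 0.0187] off 0.5 n 110 res 1.56
s0 body [0.5198 0.0852] off -1.4 n 142 res 1.34
s0 body [0.5228 0.1506] off 0.8 n 210 res 1.25
s2 body [0.5214 0.0194] off 1.1 n 114 res 1.67
s2 body [0.52   0.0856] off -1.2 n 139 res 1.52
s2 body [0.5227 0.1503] off 0.7 n 146 res 1.31
s4 body [0.5197 0.0101] off -0.5 n 81 res 1.47
s4 body [0.5143 0.0658] off -6.7 n 115 res 1.58
s4 body [0.5169 0.1289] off -4.8 n 139 res 2.8
[[0.507  0.1749 0.0375]
 [0.5125 0.1943 0.072 ]
 [0.5362 0.1993 0.1008]]
```

In the tool's units: -0.014 m / 0.5 = -0.028, -0.012 m / 0.5 = -0.024.

Call:
handwheel(
  offsets={"jaw":[0, 0, 0, 0, 0, 0, 0], "sx":[-0.004, -0.008, -0.012, -0.016, -0.02, -0.024, -0.028], "sy":[0.0012, 0.0024, 0.0036, 0.0048, 0.006, 0.0072, 0.0084], "sz":[-0.0006, -0.0006, -0.0006, -0.0006, -0.0006, -0.0006, -0.0006], "ax":[0, 0, 0, 0, 0, 0, 0], "ay":[0, 0, 0, 0, 0, 0, 0], "az":[0, 0, 0, 0, 0, 0, 0]},
)

```text
clock: 8.5
tool_pos: [0.5234, 0.1655, 0.0828]
eef_rot: [0.711, 0.703, -0.0, 0.0]
contact_force: [-0.5, 1.7, -4.9]
opening: 0.202
finger_force: 44.9
```

```bash
python3 -c "
from h import *
lids('t5'); save('scene','s5'); fitlids('t5')
bodies('s5',[(.5211,-.001),(.519,.055),(.519,.11)])"
```

```text
lid 0.074 [252, 185, 32, 23] r16.2 cen [0.5207 0.0042] 0.5 circ [0.5266 0.0098] 6.3
tcp [0.5235 0.1649 0.0828] off 1.3 F [-0.   1.  -5.5] M [ 0.51 -0.06 -0.11]
lid z 0.074 [ 0.5206 -0.0012] off 0.5 n 53 res 0.76
lid z 0.066 [0.5166 0.0555] off -4.2 n 6 res 0.67
s5 body [ 0.5191 -0.0036] off -1.0 n 86 res 1.58
s5 body [0.5142 0.0524] off -6.6 n 124 res 1.5
s5 body [0.5205 0.1158] off -1.1 n 139 res 2.75
```

Add to h.py:
```python
def rear(f,g,ymax,y0=None):
    a=np.load(f"pics/{f}.npz"); S=cloud("scene",a['d']); h=cv2.cvtColor(a['im'],cv2.COLOR_RGB2HSV).astype(int)
    for nm,sel,R in(("body",(S[...,2]>.008)&(S[...,2]<.05),.028),("lid",(S[...,2]>.054)&(S[...,2]<.08)&(h[...,0]>18)&(h[...,0]<38)&(h[...,1]>80),.029)):
        c=np.array(g,float)
        for it in range(6):
            r=np.linalg.norm(S[...,:2]-c,axis=-1); Q=S[sel&(a['d']>0)&(S[...,1]<ymax)&(r<R+(.010 if it<2 else .005))&(r>R-.006)][:,:2]
            if len(Q)<8: break
            c=least_squares(lambda c:np.linalg.norm(Q-c,axis=1)-R,c,loss="soft_l1",f_scale=.001).x
        print(f,nm,c.round(4),"off",round(1000*(c[0]-np.polyval(MID,c[1])),1),"n",len(Q))
```

```bash
python3 -c "
from h import *
for f,y in(('s4',.142),('s5',.127)):
  for g in((.5165,y-.022),(.5235,y-.022)): rear(f,g,y-.006)
rear('s0',(.5238,.1513),.164)
t=np.load('pics/t5.npz')['im'];s=np.load('pics/s5.npz')['im']
cv2.imwrite('pics/c5.png',np.hstack([cv2.resize(t[165:225,210:300],(450,300),interpolation=2),cv2.resize(s[165:225,215:275],(300,300),interpolation=2)])[:,:,::-1])
"
```

```text
s4 body [0.5144 0.1143] off -7.2 n 98
s4 lid [0.5165 0.12  ] off -5.1 n 0
s4 body [0.5152 0.1158] off -6.4 n 90
s4 lid [0.5235 0.12  ] off 1.9 n 0
s5 body [0.5188 0.1019] off -2.6 n 88
s5 lid [0.5165 0.105 ] off -4.9 n 6
s5 body [0.5188 0.1019] off -2.6 n 88
s5 lid [0.5235 0.105 ] off 2.1 n 4
s0 body [0.5228 0.1498] off 0.8 n 74
s0 lid [0.5233 0.1605] off 1.2 n 64
```

View pics/c5.png

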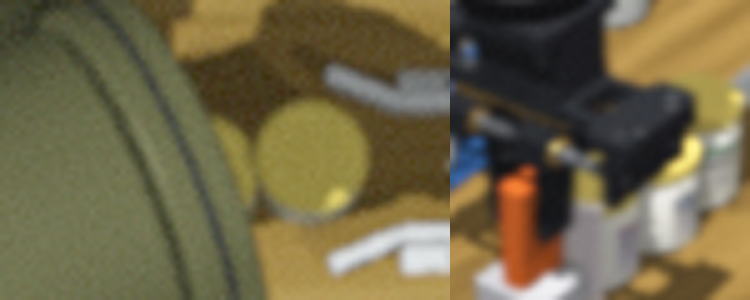

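The crop shows the front lid at (313,153) about to enter the flare. The middle jar (228,158) is about 5 mm towards the near rail, and the rear jar is seated in the notch. I'll steer the keeper towards −x so the push line runs through the middle jar.

The manual's scale: shifts go in shares of 50 cm and turns go in shares of 2 rad. Converting my numbers, -0.015 m / 0.5 = -0.03, -0.012 m / 0.5 = -0.024.

Call:
handwheel(
  offsets={"jaw":[0, 0, 0, 0, 0, 0, 0], "sx":[-0.002, -0.004, -0.008, -0.012, -0.018, -0.024, -0.03], "sy":[-0.003, -0.006, -0.009, -0.012, -0.014, -0.016, -0.016], "sz":[0.0008, 0.0012, 0.0012, 0.0012, 0.0012, 0.0012, 0.0012], "ax":[0, 0, 0, 0, 0, 0, 0], "ay":[0, 0, 0, 0, 0, 0, 0], "az":[0, 0, 0, 0, 0, 0, 0]},
)

```text
clock: 9.3
tool_pos: [0.5149, 0.1511, 0.0824]
eef_rot: [0.711, 0.703, 0.0, -0.0]
contact_force: [0.2, 5.5, -0.6]
opening: 0.201
finger_force: 44.9
```

```bash
python3 -c "
from h import *
lids('t6'); save('scene','s6'); fitlids('t6')
y=get_state()['tool_pos'][1]
bodies('s6',[(.5211,y-.166),(.515,y-.11)])
rear('s6',(.516,y-.0565),y-.043)"
```

```text
lid 0.074 [257, 184, 32, 23] r16.2 cen [ 0.5209 -0.0094] 0.9 circ [ 0.524 -0.003] 3.9
tcp [0.515  0.1502 0.0824] off -7.0 F [ 0.5  4.2 -0.4] M [ 0.97 -0.15 -0.04]
lid z 0.074 [ 0.5214 -0.0153] off 1.5 n 52 res 0.73
lid z 0.066 [0.5123 0.0406] off -8.3 n 7 res 0.52
s6 body [ 0.52   -0.0177] off 0.1 n 68 res 1.36
s6 body [0.5101 0.0374] off -10.5 n 117 res 1.49
s6 body [0.5102 0.0863] off -11.0 n 89
s6 lid [0.516  0.0938] off -5.3 n 1
```

In the tool's units: -0.0168 m / 0.5 = -0.0336, -0.0148 m / 0.5 = -0.0296, -0.2625 rad / 2 = -0.1313.

Call:
handwheel(
  offsets={"jaw":[0, 0, 0, 0, 0, 0, 0, 0], "sx":[-0.003, -0.0064, -0.0098, -0.0132, -0.017, -0.0208, -0.025, -0.029], "sy":[-0.0042, -0.0086, -0.0128, -0.017, -0.0212, -0.0254, -0.0296, -0.0336], "sz":[0, 0, 0, 0, 0, 0, 0, 0], "ax":[0, 0, 0, 0, 0, 0, 0, 0], "ay":[0, 0, 0, 0, 0, 0, 0, 0], "az":[-0.0188, -0.0375, -0.0563, -0.075, -0.0938, -0.1125, -0.1313, -0.15]},
)

```text
clock: 10.2
tool_pos: [0.498, 0.1373, 0.0825]
eef_rot: [0.597, 0.803, 0.001, -0.0]
contact_force: [-1.1, 4.7, 1.2]
opening: 0.194
finger_force: 44.9
```

```bash
python3 -c "
from h import *
lids('t7'); save('scene','s7'); fitlids('t7')
y=.138
bodies('s7',[(.521,y-.168),(.511,y-.113)])
rear('s7',(.512,y-.0565),y-.043)"
```

```text
lid 0.074 [274, 184, 20, 22] r11.5 cen [ 0.5249 -0.0334] 5.2 circ [ 0.5235 -0.0274] 3.7
tcp [0.4976 0.1367 0.0824] off -24.2 F [0.5 4.2 0.5] M [ 1.09 -0.18  0.  ]
lid z 0.074 [ 0.5226 -0.0273] off 2.8 n 28 res 1.06h.py:53: RuntimeWarning: Mean of empty slice.
  c=np.array([Q[:,0].mean(),ylo+.028])
  ret = ret.dtype.type(ret / rcount)
Traceback (most recent call last):
  File "h.py", line 55, in fitlids
    r=least_squares(lambda c:np.linalg.norm(Q-c,axis=1)-.0280,c,loss="soft_l1",f_scale=.001); c=r.x
ValueError: Initial guess is outside of provided bounds
```

```bash
python3 -c "
from h import *
y=.138
bodies('s7',[(.521,y-.168),(.511,y-.113)])
rear('s7',(.512,y-.0565),y-.043)
t=np.load('pics/t7.npz')['im'];s=np.load('pics/s7.npz')['im']
cv2.imwrite('pics/c7.png',np.hstack([cv2.resize(t[165:225,210:300],(450,300),interpolation=2),cv2.resize(s[155:225,210:280],(300,300),interpolation=2)])[:,:,::-1])
"
```

```text
s7 body [ 0.5225 -0.0294] off 2.7 n 33 res 0.87
s7 body [0.5159 0.0264] off -4.5 n 84 res 1.67
s7 body [0.5104 0.0726] off -10.6 n 63
s7 lid [0.5145 0.0769] off -6.6 n 30
```

View pics/c7.png

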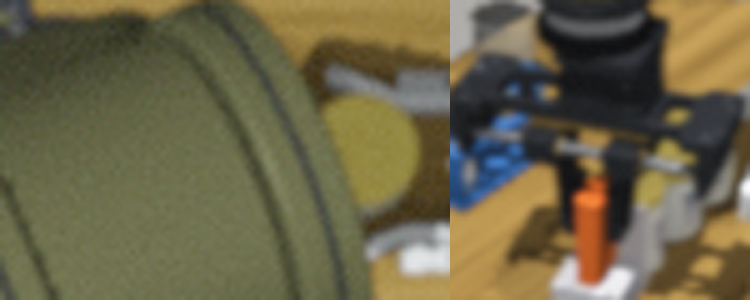

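The view shows the front jar, at (372,153), in the flare. The keeper is yawed behind the row. The yaw brought the middle jar back, so the row is now nearly collinear but slightly tilted. I'll advance along the row axis.

In the tool's units: -0.02 m / 0.5 = -0.04, -0.018 m / 0.5 = -0.036.

Call:
handwheel(
  offsets={"jaw":[0, 0, 0, 0, 0, 0, 0, 0, 0, 0], "sx":[-0.004, -0.008, -0.012, -0.016, -0.02, -0.024, -0.028, -0.032, -0.036, -0.04], "sy":[-0.0008, -0.0016, -0.0024, -0.0032, -0.004, -0.0048, -0.0056, -0.0064, -0.0072, -0.008], "sz":[0, 0, 0, 0, 0, 0, 0, 0, 0, 0], "ax":[0, 0, 0, 0, 0, 0, 0, 0, 0, 0], "ay":[0, 0, 0, 0, 0, 0, 0, 0, 0, 0], "az":[0, 0, 0, 0, 0, 0, 0, 0, 0, 0]},
)

```text
clock: 11.3
tool_pos: [0.5001, 0.1175, 0.0825]
eef_rot: [0.598, 0.802, 0.001, -0.0]
contact_force: [-0.2, 5.8, 0.8]
opening: 0.199
finger_force: 44.9
```

```bash
python3 -c "
from h import *
lids('t8'); save('scene','s8'); fitlids('t8',(.074,))
y=.118
bodies('s8',[(.521,y-.168),(.515,y-.113)])
rear('s8',(.512,y-.0565),y-.043)"
```

```text
lid 0.074 [288, 184, 14, 21] r10.8 cen [ 0.5263 -0.0627] 7.0 circ [ 0.5235 -0.0532] 4.1
tcp [0.5001 0.1169 0.0825] off -21.5 F [-0.4  6.5  2.4] M [ 1.31 -0.01  0.09]
lid z 0.074 [ 0.5215 -0.0483] off 2.0 n 23 res 0.91
s8 body [ 0.5207 -0.0493] off 1.2 n 42 res 1.63
s8 body [0.5146 0.0057] off -5.6 n 92 res 1.55
s8 body [0.5127 0.0528] off -8.1 n 65
s8 lid [0.516  0.0534] off -4.8 n 31
```

In the tool's units: 0.018 m / 0.5 = 0.036, 0.004 m / 0.5 = 0.008, 0.3 rad / 2 = 0.15.

Call:
handwheel(
  offsets={"jaw":[0, 0, 0, 0, 0, 0, 0], "sx":[0.008, 0.008, 0.0074, 0.0056, 0.0026, 0.0026, 0.0026], "sy":[0, 0, 0.0122, 0.0242, 0.036, 0.036, 0.036], "sz":[0, 0, 0, 0, 0, 0, 0], "ax":[0, 0, 0, 0, 0, 0, 0], "ay":[0, 0, 0, 0, 0, 0, 0], "az":[0, 0, 0.05, 0.1, 0.15, 0.15, 0.15]},
)

```text
clock: 12.1
tool_pos: [0.5158, 0.1217, 0.0821]
eef_rot: [0.711, 0.704, -0.001, -0.0]
contact_force: [-2.8, 0.6, 1.9]
opening: 0.2
finger_force: 44.9
```

```bash
python3 -c "
from h import *
lids('t9'); save('scene','s9'); fitlids('t9',(.074,))
y=.118
bodies('s9',[(.521,y-.168),(.515,y-.113)])
rear('s9',(.512,y-.0575),y-.045)"
```

```text
lid 0.074 [280, 184, 22, 23] r11.4 cen [ 0.5219 -0.0491] 2.4 circ [ 0.522  -0.0487] 2.5
tcp [0.5158 0.1217 0.0821] off -5.8 F [-2.3 -0.6  2.3] M [-0.02  0.73 -0.05]
lid z 0.074 [ 0.522  -0.0482] off 2.4 n 38 res 0.85
s9 body [ 0.5211 -0.05  ] off 1.5 n 74 res 1.57
s9 body [0.5146 0.0061] off -5.6 n 100 res 1.63
s9 body [0.5145 0.0522] off -6.3 n 67
s9 lid [0.512  0.0605] off -8.9 n 1
```

In the tool's units: -0.0203 m / 0.5 = -0.0406, -0.004 m / 0.5 = -0.008, -0.34 rad / 2 = -0.17.

Call:
handwheel(
  offsets={"jaw":[0, 0, 0, 0, 0, 0, 0, 0, 0], "sx":[-0.004, -0.008, -0.0112, -0.0148, -0.0198, -0.0252, -0.031, -0.0366, -0.0406], "sy":[0, 0, -0.0068, -0.0136, -0.0204, -0.027, -0.0336, -0.038, -0.0376], "sz":[0, 0, 0, 0, 0, 0, 0, 0, 0], "ax":[0, 0, 0, 0, 0, 0, 0, 0, 0], "ay":[0, 0, 0, 0, 0, 0, 0, 0, 0], "az":[0, 0, -0.03, -0.06, -0.09, -0.12, -0.15, -0.17, -0.17]},
)

```text
clock: 13.1
tool_pos: [0.4987, 0.1036, 0.0825]
eef_rot: [0.582, 0.813, 0.002, 0.0]
contact_force: [-0.2, 4.7, 0.7]
opening: 0.199
finger_force: 44.9Traceback (most recent call last):
```

```bash
python3 -c "
from h import *
lids('t10'); save('scene','s10'); fitlids('t10',(.074,))
y=.106
bodies('s10',[(.521,y-.171),(.515,y-.113)])
rear('s10',(.512,y-.0565),y-.043)"
```

```text
  File "<string>", line 3, in <module>
    lids('t10'); save('scene','s10'); fitlids('t10',(.074,))
    ~~~~^^^^^^^
  File "h.py", line 39, in lids
    s=get_state(); p=s["tool_pos"]; print("tcp",p.round(4),"off",o(p),"F",s["contact_force"].round(1),"M",s["moment"].round(2))
                                                                 ^
UnboundLocalError: cannot access local variable 'o' where it is not associated with a value
```

```bash
python3 -c "
from h import *
save('scene','s10')
y=.106
bodies('s10',[(.521,y-.171),(.515,y-.113)])
rear('s10',(.512,y-.0565),y-.043)"
```

```text
s10 body [ 0.4604 -0.0523] off -59.0 n 74 res 4.01
s10 body [ 0.5105 -0.0065] off -9.6 n 109 res 1.61
s10 body [0.5146 0.0418] off -6.0 n 63
s10 lid [0.5173 0.0415] off -3.4 n 37
```

In the tool's units: -0.0148 m / 0.5 = -0.0296, -0.013 m / 0.5 = -0.026, 0.34 rad / 2 = 0.17.

Call:
handwheel(
  offsets={"jaw":[0, 0, 0, 0, 0, 0, 0, 0], "sx":[-0.0034, -0.0074, -0.0118, -0.0168, -0.0222, -0.026, -0.0296, -0.0296], "sy":[0.0048, 0.0094, 0.0142, 0.0186, 0.022, 0.0206, 0.0192, 0.0192], "sz":[0, 0, 0, 0, 0, 0, 0, 0], "ax":[0, 0, 0, 0, 0, 0, 0, 0], "ay":[0, 0, 0, 0, 0, 0, 0, 0], "az":[0.035, 0.07, 0.105, 0.14, 0.17, 0.17, 0.17, 0.17]},
)

```text
clock: 14.0
tool_pos: [0.5128, 0.0925, 0.0825]
eef_rot: [0.711, 0.703, 0.001, 0.0]
contact_force: [0.6, 5.0, 0.5]
opening: 0.206
finger_force: 44.9
```

```bash
python3 -c "
from h import *
s=get_state();print(s['tool_pos'],1000*(s['tool_pos'][0]-np.polyval(MID,s['tool_pos'][1])))
im,d=save('scene','s11'); t,_=save('top','t11')
y=s['tool_pos'][1]
bodies('s11',[(.512,y-.113)])
rear('s11',(.512,y-.0565),y-.043); fitlids('t11',(.074,))
cv2.imwrite('pics/c11.png',np.hstack([cv2.resize(t[165:225,230:320],(450,300),interpolation=2),cv2.resize(im[150:220,215:285],(300,300),interpolation=2)])[:,:,::-1])"
```

```text
[0.51275367 0.0924813  0.08253936] -8.530497621243027
s11 body [ 0.5101 -0.0222] off -9.8 n 116 res 1.72
s11 body [0.518  0.0261] off -2.5 n 71
s11 lid [0.512 0.036] off -8.6 n 4
lid z 0.074 [ 0.5146 -0.0763] off -4.6 n 31 res 1.0
```

View pics/c11.png

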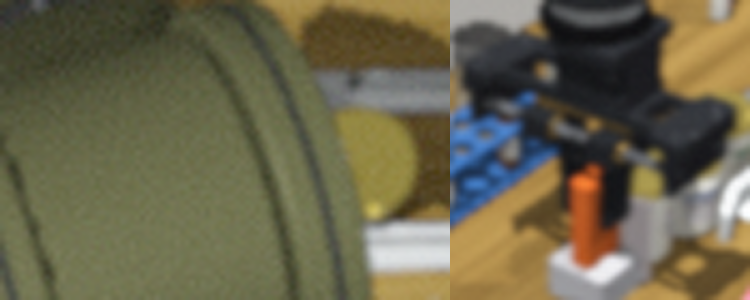

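The view shows the front jar inside the lane at (370,163), near the −x rail. The keeper stands square behind the rear jar. The middle jar is now at the flare, so I continue straight and let the flare guide it.

In the tool's units: -0.016 m / 0.5 = -0.032, -0.014 m / 0.5 = -0.028.

Call:
handwheel(
  offsets={"jaw":[0, 0, 0, 0, 0, 0, 0, 0], "sx":[-0.004, -0.008, -0.012, -0.016, -0.02, -0.024, -0.028, -0.032], "sy":[0, 0, 0, 0, 0, 0, 0, 0], "sz":[0, 0, 0, 0, 0, 0, 0, 0], "ax":[0, 0, 0, 0, 0, 0, 0, 0], "ay":[0, 0, 0, 0, 0, 0, 0, 0], "az":[0, 0, 0, 0, 0, 0, 0, 0]},
)

```text
clock: 14.9
tool_pos: [0.5131, 0.0774, 0.0827]
eef_rot: [0.711, 0.703, 0.002, 0.0]
contact_force: [0.9, 6.8, 1.3]
opening: 0.2
finger_force: 44.9
```

Add to h.py:
```python
def look(i,zf=.074):
    s=get_state();p=s["tool_pos"]; print("tcp",p.round(4),"off",round(1000*(p[0]-np.polyval(MID,p[1])),1),"F",s["contact_force"].round(1),"M",s["moment"].round(2))
    save("scene",f"s{i}"); save("top",f"t{i}"); y=p[1]
    bodies(f"s{i}",[(.515,y-.113)]); rear(f"s{i}",(p[0],y-.0565),y-.043)
    rear(f"s{i}",(p[0]+.004,y-.0565),y-.043)
    try: fitlids(f"t{i}",(zf,))
    except Exception as e: print("front hidden")
```

```bash
python3 -c "
from h import *
look(12)"
```

```text
tcp [0.5131 0.0774 0.0827] off -8.0 F [0.9 6.8 1.3] M [ 1.56 -0.14 -0.01]
s12 body [ 0.5115 -0.0371] off -8.1 n 116 res 1.7
s12 body [0.477 0.005] off -43.2 n 110
s12 lid [0.5131 0.0209] off -7.3 n 1
s12 body [0.5218 0.0109] off 1.5 n 64
s12 lid [0.5171 0.0209] off -3.3 n 4
lid z 0.074 [ 0.5151 -0.0933] off -3.9 n 21 res 0.88
```

```bash
python3 -c "
from h import *
for f,yk in(('s11',.0925),('s12',.0774)):
  a=np.load(f'pics/{f}.npz');S=cloud('scene',a['d']);h=cv2.cvtColor(a['im'],cv2.COLOR_RGB2HSV).astype(int)
  Y=(h[...,0]>18)&(h[...,0]<38)&(h[...,1]>80)&(S[...,2]>.045)&(S[...,2]<.085)&(abs(S[...,0]-.52)<.05)&(S[...,1]<yk)&(S[...,1]>-.14)
  for k,st,c in comps(Y,4): print(f,st,'lo',S[k].min(0).round(3),'hi',S[k].max(0).round(3),'mean',S[k].mean(0).round(3))
  # white/grey points near the rear jar, low z
  W=(S[...,2]>.008)&(S[...,2]<.06)&(h[...,1]<70)&(abs(S[...,0]-.51)<.045)&(S[...,1]<yk-.02)&(S[...,1]>yk-.09)&(a['d']>0)
  P=S[W]
  for y in np.arange(yk-.09,yk-.02,.004):
    q=P[(P[:,1]>=y)&(P[:,1]<y+.004)]
    if len(q)>2: print(round(y-yk,3),len(q),(np.percentile(q[:,0],[5,50,95])*1000).round(1))
"
```

```text
s11 [276 171  11  11  50] lo [ 0.485 -0.105  0.055] hi [ 0.536 -0.06   0.076] mean [ 0.501 -0.085  0.071]
s11 [262 185   3   3   6] lo [ 0.512 -0.005  0.064] hi [0.528 0.011 0.07 ] mean [0.521 0.004 0.067]
s11 [258 189   7   7  42] lo [0.491 0.026 0.061] hi [0.518 0.056 0.072] mean [0.503 0.042 0.068]
-0.09 20 [495.6 499.8 503.7]
-0.07 4 [492.2 492.8 493.5]
-0.066 8 [490.8 491.6 492.5]
-0.062 9 [491.  491.8 492.5]
-0.058 11 [490.3 492.6 493.5]
-0.054 12 [491.5 493.4 495.3]
-0.05 8 [491.7 493.  494.8]
-0.034 11 [484.6 486.  487.9]
-0.03 30 [485.5 489.4 498.8]
-0.026 31 [485.5 495.8 504.4]
-0.022 5 [496.6 500.5 503.9]
s12 [280 170  10  10  42] lo [ 0.486 -0.119  0.06 ] hi [ 0.528 -0.076  0.076] mean [ 0.498 -0.099  0.071]
s12 [265 183   3   2   5] lo [ 0.517 -0.022  0.063] hi [ 0.528 -0.014  0.067] mean [ 0.523 -0.019  0.065]
s12 [261 186   7   8  45] lo [0.494 0.007 0.061] hi [0.519 0.039 0.072] mean [0.504 0.023 0.068]
-0.09 19 [467.4 500.6 506.1]
-0.086 4 [502.9 503.3 503.6]
-0.07 9 [495.  495.6 497.3]
-0.066 5 [494.1 496.2 497.5]
-0.062 9 [494.  495.  496.4]
-0.058 11 [493.8 496.2 497.8]
-0.054 10 [494.2 496.6 498.2]
-0.05 6 [494.4 495.8 496. ]
-0.03 37 [484.4 488.6 495.3]
-0.026 29 [490.1 498.1 504.8]
```

In the tool's units: 0.0203 m / 0.5 = 0.0406, 0.016 m / 0.5 = 0.032, 0.15 rad / 2 = 0.075.

Call:
handwheel(
  offsets={"jaw":[0, 0, 0, 0, 0, 0, 0], "sx":[0.01, 0.01, 0.009, 0.008, 0.008, 0.008, 0.008], "sy":[0, 0.008, 0.02, 0.032, 0.0406, 0.0406, 0.0406], "sz":[0, 0, 0, 0, 0, 0, 0], "ax":[0, 0, 0, 0, 0, 0, 0], "ay":[0, 0, 0, 0, 0, 0, 0], "az":[0, 0.015, 0.04, 0.06, 0.075, 0.075, 0.075]},
)

```text
clock: 15.7
tool_pos: [0.5306, 0.078, 0.0821]
eef_rot: [0.762, 0.647, -0.002, 0.0]
contact_force: [-4.2, -1.0, 3.3]
opening: 0.203
finger_force: 44.9
```

Run:
```python
from h import *
look(13)
a=np.load('pics/s13.npz');S=cloud('scene',a['d']);h=cv2.cvtColor(a['im'],cv2.COLOR_RGB2HSV).astype(int)
P=S[(S[...,2]>.008)&(S[...,2]<.06)&(h[...,1]<70)&(abs(S[...,0]-.51)<.045)&(a['d']>0)]
for y in np.arange(-.07,.07,.006):
    q=P[(P[:,1]>=y)&(P[:,1]<y+.006)]
    if len(q)>2: print(round(y,3),len(q),(np.percentile(q[:,0],[5,50,95])*1000).round(1))
```

```text
tcp [0.5306 0.078  0.0821] off 9.5 F [-4.2 -1.   3.3] M [-0.29  1.21 -0.05]
s13 body [ 0.5121 -0.0381] off -7.6 n 126 res 1.81
s13 body [0.5216 0.0121] off 1.3 n 88
s13 lid [0.5219 0.0112] off 1.6 n 20
s13 body [0.5216 0.0121] off 1.3 n 88
s13 lid [0.5233 0.0142] off 3.0 n 18
lid z 0.074 [ 0.5148 -0.0934] off -4.2 n 18 res 0.94
-0.07 9 [477.8 483.  496.4]
-0.064 8 [478.3 479.5 481.5]
-0.058 3 [479.4 481.1 483.5]
-0.052 10 [478.2 484.8 487.1]
-0.046 6 [477.3 484.1 485.6]
-0.04 14 [479.  484.2 486.1]
-0.034 26 [470.4 484.7 486.8]
-0.028 23 [474.3 487.8 492.9]
-0.022 26 [487.7 491.7 497.2]
-0.016 54 [466.8 497.9 505.8]
-0.01 6 [501.4 504.6 505.3]
0.008 10 [493.8 495.  496.5]
0.014 13 [493.9 494.9 495.7]
0.02 19 [494.3 496.3 497.6]
0.026 23 [495.4 498.  501.7]
0.032 25 [498.1 502.  504.6]
0.038 9 [501.  503.5 504.1]
0.05 55 [496.9 502.1 515. ]
0.056 23 [502.8 513.  518.4]
0.062 16 [499.8 508.7 518.5]
0.068 15 [501.2 503.7 515. ]
```

In the tool's units: -0.022 m / 0.5 = -0.044, -0.0003 m / 0.5 = -0.0006.

Call:
handwheel(
  offsets={"jaw":[0, 0, 0, 0, 0, 0, 0, 0, 0, 0], "sx":[-0.006, -0.012, -0.016, -0.02, -0.024, -0.028, -0.032, -0.036, -0.04, -0.044], "sy":[0.0006, 0.001, 0.0014, 0.0018, 0.002, 0.0024, 0.0028, 0.0032, 0.0036, 0.004], "sz":[-0.0006, -0.0006, -0.0006, -0.0006, -0.0006, -0.0006, -0.0006, -0.0006, -0.0006, -0.0006], "ax":[0, 0, 0, 0, 0, 0, 0, 0, 0, 0], "ay":[0, 0, 0, 0, 0, 0, 0, 0, 0, 0], "az":[0, 0, 0, 0, 0, 0, 0, 0, 0, 0]},
)

```text
clock: 16.8
tool_pos: [0.531, 0.0578, 0.0826]
eef_rot: [0.762, 0.648, 0.001, -0.0]
contact_force: [0.8, 4.0, -3.1]
opening: 0.203
finger_force: 44.9
```

Add to h.py:
```python
def sides(i):
    a=np.load(f'pics/s{i}.npz');S=cloud('scene',a['d']);h=cv2.cvtColor(a['im'],cv2.COLOR_RGB2HSV).astype(int)
    y0=get_state()['tool_pos'][1]
    P=S[(S[...,2]>.030)&(S[...,2]<.06)&(h[...,1]<70)&(abs(S[...,0]-.51)<.04)&(a['d']>0)]
    for y in np.arange(y0-.15,y0,.006):
        q=P[(P[:,1]>=y)&(P[:,1]<y+.006)]
        if len(q)>2: print(round(y,3),len(q),"off",(1000*(np.percentile(q[:,0],[10,50])+.0012-np.polyval(MID,y))).round(1),end=" | ")
    print()
```

```bash
python3 -c "
from h import *
look(14); sides(14)"
```

```text
tcp [0.531  0.0578 0.0826] off 10.1 F [ 0.8  4.  -3.1] M [ 0.73 -0.37  0.09]
s14 body [ 0.509  -0.0615] off -10.4 n 153 res 3.39
s14 body [ 0.5244 -0.0075] off 4.4 n 87
s14 lid [ 0.5209 -0.0138] off 1.0 n 20
s14 body [ 0.5244 -0.0075] off 4.4 n 87
s14 lid [ 0.5209 -0.0138] off 1.0 n 20
front hidden
-0.093 13 off [-23.8 -20.8] | -0.069 3 off [-29.8 -29.6] | -0.063 7 off [-31.5 -30.7] | -0.057 7 off [-31.9 -30.1] | -0.051 7 off [-30.9 -29.4] | -0.045 12 off [-30.  -27.1] | -0.039 20 off [-25.8 -21. ] | -0.033 16 off [-18.3 -12.9] | -0.009 5 off [-20.4 -19.6] | -0.003 10 off [-21.2 -20.3] | 0.003 10 off [-19.9 -18.7] | 0.009 14 off [-18.4 -15.8] | 0.015 3 off [-14.9 -14.8] | 0.027 14 off [-20.2 -18.7] | 0.033 44 off [-17.5  -8.6] | 0.039 3 off [-7.3 -3.2] | 0.051 3 off [-12.1  -9.6] |
```

In the tool's units: 0.0165 m / 0.5 = 0.033, 0.005 m / 0.5 = 0.01, 0.17 rad / 2 = 0.085.

Call:
handwheel(
  offsets={"jaw":[0, 0, 0, 0, 0, 0, 0], "sx":[0.01, 0.01, 0.009, 0.008, 0.007, 0.007, 0.007], "sy":[0, 0.006, 0.016, 0.026, 0.033, 0.033, 0.033], "sz":[0, 0, 0, 0, 0, 0, 0], "ax":[0, 0, 0, 0, 0, 0, 0], "ay":[0, 0, 0, 0, 0, 0, 0], "az":[0, 0.015, 0.04, 0.065, 0.085, 0.085, 0.085]},
)

```text
clock: 17.6
tool_pos: [0.5472, 0.058, 0.0825]
eef_rot: [0.814, 0.58, -0.0, 0.0]
contact_force: [-1.0, 0.3, -3.7]
opening: 0.199
finger_force: 44.9
```

```bash
python3 -c "
from h import *
look(15); sides(15)"
```

```text
tcp [0.5472 0.058  0.0825] off 26.4 F [-1.   0.3 -3.7] M [-0.02 -0.05  0.03]
s15 body [ 0.5092 -0.0619] off -10.2 n 153 res 3.38
s15 body [0.5472 0.0015] off 27.1 n 0
s15 lid [ 0.5313 -0.0154] off 11.3 n 33
s15 body [0.5512 0.0015] off 31.1 n 0
s15 lid [0.5512 0.0015] off 31.1 n 6
lid z 0.074 [ 0.5149 -0.1119] off -3.8 n 9 res 0.46
-0.092 8 off [-22.3 -20.1] | -0.068 3 off [-29.8 -29.1] | -0.062 5 off [-31.3 -31.2] | -0.056 10 off [-31.8 -30.6] | -0.05 10 off [-32.2 -28.8] | -0.044 11 off [-28.4 -24.9] | -0.038 20 off [-23.1 -19.1] | -0.032 11 off [-15.3 -12.6] | -0.008 6 off [-21.2 -20. ] | -0.002 8 off [-20.8 -19.9] | 0.004 14 off [-20.5 -18.3] | 0.01 15 off [-18.2 -14.8] | 0.016 21 off [-13.1  -9.7] | 0.022 5 off [-7.7 -5.1] | 0.028 5 off [-8.3 -7.9] | 0.034 43 off [-8.1  3.2] | 0.04 16 off [-3.5 10.3] |
```

In the tool's units: -0.023 m / 0.5 = -0.046, -0.003 m / 0.5 = -0.006.

Call:
handwheel(
  offsets={"jaw":[0, 0, 0, 0, 0, 0, 0, 0, 0, 0], "sx":[-0.006, -0.012, -0.018, -0.022, -0.026, -0.03, -0.034, -0.038, -0.042, -0.046], "sy":[0.0008, 0.0016, 0.0022, 0.0028, 0.0032, 0.0038, 0.0044, 0.0048, 0.0054, 0.006], "sz":[0.0004, 0.0004, 0.0004, 0.0004, 0.0004, 0.0004, 0.0004, 0.0004, 0.0004, 0.0004], "ax":[0, 0, 0, 0, 0, 0, 0, 0, 0, 0], "ay":[0, 0, 0, 0, 0, 0, 0, 0, 0, 0], "az":[0, 0, 0, 0, 0, 0, 0, 0, 0, 0]},
)

```text
clock: 18.7
tool_pos: [0.5428, 0.0357, 0.0825]
eef_rot: [0.814, 0.581, 0.0, -0.0]
contact_force: [2.1, 5.3, -1.9]
opening: 0.2
finger_force: 44.9
```

```bash
python3 -c "
from h import *
look(16); sides(16)"
```

```text
tcp [0.5428 0.0357 0.0825] off 22.2 F [ 2.1  5.3 -1.9] M [ 1.   -0.41  0.08]
s16 body [ 0.5071 -0.0797] off -12.1 n 146 res 3.84
s16 body [ 0.5428 -0.0208] off 22.9 n 0
s16 lid [ 0.5304 -0.0377] off 10.8 n 26
s16 body [ 0.5468 -0.0208] off 26.9 n 0
s16 lid [ 0.5468 -0.0208] off 26.9 n 6
front hidden
-0.115 20 off [-27.5 -23.5] | -0.109 10 off [-22.1 -18.9] | -0.085 4 off [-30.1 -29.7] | -0.079 3 off [-32.2 -32. ] | -0.073 10 off [-31.9 -31.5] | -0.067 8 off [-29.3 -28.3] | -0.061 12 off [-29.4 -26.9] | -0.055 20 off [-27.4 -20.1] | -0.049 9 off [-17.9 -15.3] | -0.031 6 off [-20.7 -20. ] | -0.025 5 off [-21.9 -21. ] | -0.019 8 off [-23.6 -21.7] | -0.013 8 off [-21.1 -19.9] | -0.007 17 off [-20.2 -16.9] | -0.001 17 off [-16.5 -12.3] | 0.011 38 off [-12.1  -3.1] | 0.017 22 off [-9.2  3. ] | 0.023 6 off [-5.  4.] |
```

In the tool's units: -0.0184 m / 0.5 = -0.0368, -0.016 m / 0.5 = -0.032.

Call:
handwheel(
  offsets={"jaw":[0, 0, 0, 0, 0, 0, 0, 0, 0], "sx":[-0.004, -0.008, -0.012, -0.016, -0.02, -0.024, -0.028, -0.032, -0.0368], "sy":[0.0004, 0.0008, 0.0012, 0.0016, 0.002, 0.0024, 0.0028, 0.0034, 0.0038], "sz":[0, 0, 0, 0, 0, 0, 0, 0, 0], "ax":[0, 0, 0, 0, 0, 0, 0, 0, 0], "ay":[0, 0, 0, 0, 0, 0, 0, 0, 0], "az":[0, 0, 0, 0, 0, 0, 0, 0, 0]},
)

```text
clock: 19.7
tool_pos: [0.5387, 0.018, 0.0825]
eef_rot: [0.814, 0.581, 0.001, -0.0]
contact_force: [2.8, 5.0, -2.2]
opening: 0.2
finger_force: 44.9
```

```bash
python3 -c "
from h import *
look(17); sides(17)"
```

```text
tcp [0.5387 0.018  0.0825] off 18.3 F [ 2.8  5.  -2.2] M [ 1.04 -0.54  0.09]
s17 body [ 0.5067 -0.1002] off -12.2 n 132 res 3.47
s17 body [ 0.5387 -0.0385] off 19.0 n 0
s17 lid [ 0.5247 -0.0484] off 5.2 n 28
s17 body [ 0.5427 -0.0385] off 23.0 n 0
s17 lid [ 0.5427 -0.0385] off 23.0 n 5
front hidden
-0.133 20 off [-26.  -22.8] | -0.127 6 off [-22.  -19.5] | -0.103 4 off [-31.6 -31.3] | -0.097 7 off [-32.2 -31.4] | -0.091 9 off [-32.3 -30.1] | -0.085 5 off [-30.7 -29.4] | -0.079 18 off [-28.6 -25.2] | -0.073 16 off [-22.4 -18.4] | -0.049 3 off [-23.5 -22.5] | -0.043 6 off [-24.8 -24.4] | -0.037 10 off [-24.6 -24.1] | -0.031 11 off [-24.  -22.3] | -0.025 15 off [-21.  -19.3] | -0.019 13 off [-16.  -14.8] | -0.007 32 off [-17.   -6.9] | -0.001 25 off [-16.4  -6. ] |
```

In the tool's units: -0.018 m / 0.5 = -0.036, -0.016 m / 0.5 = -0.032.

Call:
handwheel(
  offsets={"jaw":[0, 0, 0, 0, 0, 0, 0, 0, 0], "sx":[-0.004, -0.008, -0.012, -0.016, -0.02, -0.024, -0.028, -0.032, -0.036], "sy":[0.0004, 0.0008, 0.0012, 0.0016, 0.002, 0.0024, 0.0028, 0.0032, 0.0036], "sz":[0, 0, 0, 0, 0, 0, 0, 0, 0], "ax":[0, 0, 0, 0, 0, 0, 0, 0, 0], "ay":[0, 0, 0, 0, 0, 0, 0, 0, 0], "az":[0, 0, 0, 0, 0, 0, 0, 0, 0]},
)

```text
clock: 20.7
tool_pos: [0.5345, 0.0005, 0.0825]
eef_rot: [0.814, 0.581, 0.001, -0.0]
contact_force: [2.7, 5.2, -0.2]
opening: 0.201
finger_force: 44.9
```

```bash
python3 -c "
from h import *
look(18); sides(18)"
```

```text
tcp [5.345e-01 5.000e-04 8.250e-02] off 14.3 F [ 2.7  5.2 -0.2] M [ 1.03 -0.51  0.09]
s18 body [ 0.5067 -0.118 ] off -12.0 n 127 res 3.52
s18 body [ 0.5345 -0.056 ] off 15.0 n 0
s18 lid [ 0.5205 -0.0663] off 1.1 n 24
s18 body [ 0.5385 -0.056 ] off 19.0 n 0
s18 lid [ 0.5385 -0.056 ] off 19.0 n 6
front hidden
-0.15 18 off [-25.5 -21.9] | -0.114 6 off [-32.8 -31.7] | -0.108 7 off [-31.8 -30.5] | -0.102 11 off [-30.2 -28.9] | -0.096 14 off [-27.6 -24.1] | -0.09 13 off [-21.3 -18.9] | -0.06 8 off [-29.1 -28.1] | -0.054 11 off [-28.8 -26.2] | -0.048 8 off [-28.1 -26.7] | -0.042 15 off [-25.1 -21.7] | -0.036 11 off [-21.4 -17.5] | -0.024 33 off [-21.3 -14.9] | -0.018 22 off [-15.6  -4.3] | -0.012 3 off [-10.8  -0.3] |
```

In the tool's units: -0.0162 m / 0.5 = -0.0324, -0.014 m / 0.5 = -0.028, -0.319 rad / 2 = -0.1595.

Call:
handwheel(
  offsets={"jaw":[0, 0, 0, 0, 0, 0, 0, 0], "sx":[0.01, 0.01, 0.009, 0.007, 0.005, 0.004, 0.004, 0.004], "sy":[0, -0.006, -0.014, -0.022, -0.028, -0.0324, -0.0324, -0.0324], "sz":[0, 0, 0, 0, 0, 0, 0, 0], "ax":[0, 0, 0, 0, 0, 0, 0, 0], "ay":[0, 0, 0, 0, 0, 0, 0, 0], "az":[0, -0.025, -0.065, -0.105, -0.135, -0.1595, -0.1595, -0.1595]},
)

```text
clock: 21.6
tool_pos: [0.5191, 0.0066, 0.0823]
eef_rot: [0.712, 0.702, -0.001, -0.0]
contact_force: [0.3, 0.7, -2.1]
opening: 0.2
finger_force: 44.9
```

```bash
python3 -c "
from h import *
look(19); sides(19); s=get_state()['tool_pos']; go(np.polyval(MID,s[1])-.0008,s[1],s[2],np.radians(-90.71))"
```

```text
tcp [0.5191 0.0066 0.0823] off -1.1 F [ 0.3  0.7 -2.1] M [ 0.14 -0.08 -0.  ]
s19 body [ 0.5066 -0.1175] off -12.1 n 127 res 3.81
s19 body [ 0.5133 -0.0629] off -6.0 n 89
s19 lid [ 0.5085 -0.069 ] off -10.8 n 20
s19 body [ 0.5135 -0.0628] off -5.9 n 88
s19 lid [ 0.5085 -0.069 ] off -10.8 n 20
front hidden
-0.125 4 off [-29.7 -29.1] | -0.113 6 off [-31.8 -30.6] | -0.107 8 off [-31.1 -30.5] | -0.101 11 off [-29.7 -27.1] | -0.095 13 off [-28.7 -23.3] | -0.089 10 off [-23.3 -18. ] | -0.065 3 off [-28.3 -28.1] | -0.059 8 off [-29.6 -28.3] | -0.053 10 off [-28.8 -27.6] | -0.047 11 off [-27.7 -26.3] | -0.041 11 off [-25.6 -23. ] | -0.029 4 off [-27.3 -26.6] | -0.023 37 off [-28.1 -21.3] | -0.017 11 off [-17.1 -12.2] | -0.011 3 off [-21.4 -16.4] | 
go d [0.0, 0.0003, -0.0] rv [-0.001, 0.0008, -0.0012] dist 0.0 ang 0.002
```

In the tool's units: -0.029 m / 0.5 = -0.058, -0.026 m / 0.5 = -0.052.

Call:
handwheel(
  offsets={"jaw":[0, 0, 0, 0, 0, 0, 0, 0, 0, 0], "sx":[-0.006, -0.012, -0.016, -0.022, -0.028, -0.034, -0.04, -0.046, -0.052, -0.058], "sy":[0, 0, 0, 0, 0, 0, 0, 0, 0, 0], "sz":[0, 0, 0, 0, 0, 0, 0, 0, 0, 0], "ax":[0, 0, 0, 0, 0, 0, 0, 0, 0, 0], "ay":[0, 0, 0, 0, 0, 0, 0, 0, 0, 0], "az":[0, 0, 0, 0, 0, 0, 0, 0, 0, 0]},
)

```text
clock: 22.7
tool_pos: [0.5197, -0.021, 0.0825]
eef_rot: [0.711, 0.703, 0.001, -0.0]
contact_force: [0.4, 5.4, 0.4]
opening: 0.197
finger_force: 44.9
```

```bash
python3 -c "
from h import *
look(20); sides(20)"
```

```text
tcp [ 0.5197 -0.021   0.0825] off -0.2 F [0.4 5.4 0.4] M [ 0.98 -0.23  0.05]
s20 body [ 0.5054 -0.1403] off -13.0 n 119 res 3.63
s20 body [ 0.5107 -0.0876] off -8.4 n 75
s20 lid [ 0.5214 -0.066 ] off 2.0 n 30
s20 body [ 0.5146 -0.0863] off -4.5 n 59
s20 lid [ 0.5211 -0.0653] off 1.8 n 29
front hidden
-0.172 12 off [-26.  -22.4] | -0.142 6 off [-31.7 -30.9] | -0.136 7 off [-31.8 -31.3] | -0.13 6 off [-31.2 -31. ] | -0.124 9 off [-30.1 -28.8] | -0.118 14 off [-28.1 -24.3] | -0.112 11 off [-20.6 -19.6] | -0.088 5 off [-29.3 -27.6] | -0.082 7 off [-28.5 -28.1] | -0.076 6 off [-28.4 -27.3] | -0.07 11 off [-28.  -26.7] | -0.064 8 off [-26.8 -23.5] | -0.052 29 off [-25.8 -19.8] | -0.046 17 off [-16.9 -11. ] |
```

The manual's scale: shifts go in shares of 50 cm and turns go in shares of 2 rad. Converting my numbers, -0.025 m / 0.5 = -0.05, -0.023 m / 0.5 = -0.046.

Call:
handwheel(
  offsets={"jaw":[0, 0, 0, 0, 0, 0, 0, 0, 0], "sx":[-0.006, -0.012, -0.018, -0.024, -0.03, -0.036, -0.042, -0.046, -0.05], "sy":[0, 0, 0, 0, 0, 0, 0, 0, 0], "sz":[0, 0, 0, 0, 0, 0, 0, 0, 0], "ax":[0, 0, 0, 0, 0, 0, 0, 0, 0], "ay":[0, 0, 0, 0, 0, 0, 0, 0, 0], "az":[0, 0, 0, 0, 0, 0, 0, 0, 0]},
)

```text
clock: 23.7
tool_pos: [0.519, -0.0463, 0.0825]
eef_rot: [0.711, 0.703, 0.001, -0.0]
contact_force: [0.3, 4.5, -0.3]
opening: 0.201
finger_force: 44.9
```

In the tool's units: -0.004 m / 0.5 = -0.008, -0.003 m / 0.5 = -0.006.

```bash
python3 -c "
from h import *
look(21); sides(21)"
```

```text
tcp [ 0.519  -0.0463  0.0825] off -0.6 F [ 0.3  4.5 -0.3] M [ 1.   -0.21  0.03]
s21 body [ 0.5047 -0.1666] off -13.4 n 109 res 3.8
s21 body [ 0.5065 -0.1152] off -12.2 n 80
s21 lid [ 0.5192 -0.0939] off 0.2 n 23
s21 body [ 0.5127 -0.112 ] off -6.1 n 57
s21 lid [ 0.5193 -0.0936] off 0.3 n 24
front hidden
-0.197 7 off [-25.9 -22.9] | -0.167 3 off [-32.1 -30.9] | -0.161 6 off [-32.6 -31.8] | -0.155 6 off [-31.8 -30.6] | -0.149 14 off [-31.1 -28.5] | -0.143 13 off [-28.1 -23.8] | -0.137 8 off [-22.3 -19.7] | -0.113 5 off [-28.7 -27.4] | -0.107 6 off [-29.6 -28.5] | -0.101 7 off [-30.4 -28.6] | -0.095 12 off [-28.9 -27. ] | -0.089 10 off [-27.4 -24.9] | -0.077 34 off [-26.3 -19.4] | -0.071 10 off [-13.2 -10. ] | -0.065 3 off [-11.  -10.7] | -0.059 3 off [-24.1 -18.6] | -0.053 3 off [-23.1 -20.6] | 
```

Call:
handwheel(
  offsets={"jaw":[0, 0, 0, 0], "sx":[-0.002, -0.004, -0.006, -0.008], "sy":[0, 0, 0, 0], "sz":[0, 0, 0, 0], "ax":[0, 0, 0, 0], "ay":[0, 0, 0, 0], "az":[0, 0, 0, 0]},
)

```text
clock: 24.2
tool_pos: [0.5189, -0.0504, 0.0825]
eef_rot: [0.711, 0.703, 0.0, -0.0]
contact_force: [0.1, 5.0, -0.5]
opening: 0.199
finger_force: 44.9
```

In the tool's units: -0.003 m / 0.5 = -0.006, -0.002 m / 0.5 = -0.004.

Call:
handwheel(
  offsets={"jaw":[0, 0, 0], "sx":[-0.002, -0.004, -0.006], "sy":[0, 0, 0], "sz":[0, 0, 0], "ax":[0, 0, 0], "ay":[0, 0, 0], "az":[0, 0, 0]},
)

```text
clock: 24.5
tool_pos: [0.5188, -0.0533, 0.0825]
eef_rot: [0.711, 0.703, 0.0, -0.0]
contact_force: [0.6, 5.5, -1.4]
opening: 0.201
finger_force: 44.9
```

Call:
handwheel(
  offsets={"jaw":[0, 0], "sx":[-0.0014, -0.0028], "sy":[0, 0], "sz":[0, 0], "ax":[0, 0], "ay":[0, 0], "az":[0, 0]},
)

```text
clock: 24.7
tool_pos: [0.5188, -0.0547, 0.0824]
eef_rot: [0.711, 0.703, 0.0, -0.0]
contact_force: [0.7, 5.2, -0.3]
opening: 0.195
finger_force: 44.9
```

In the tool's units: -0.0014 m / 0.5 = -0.0028, -0.0007 m / 0.5 = -0.0014.

Call:
handwheel(
  offsets={"jaw":[0, 0], "sx":[-0.0014, -0.0028], "sy":[0, 0], "sz":[0, 0], "ax":[0, 0], "ay":[0, 0], "az":[0, 0]},
)

```text
clock: 24.9
tool_pos: [0.5188, -0.0561, 0.0824]
eef_rot: [0.711, 0.703, 0.0, -0.0]
contact_force: [1.1, 5.1, -0.6]
opening: 0.2
finger_force: 44.9
```

In the tool's units: -0.0014 m / 0.5 = -0.0028, -0.0007 m / 0.5 = -0.0014.

Call:
handwheel(
  offsets={"jaw":[0, 0], "sx":[-0.0014, -0.0028], "sy":[0, 0], "sz":[0, 0], "ax":[0, 0], "ay":[0, 0], "az":[0, 0]},
)

```text
clock: 25.1
tool_pos: [0.5187, -0.0575, 0.0824]
eef_rot: [0.711, 0.703, 0.0, -0.0]
contact_force: [1.0, 5.2, 0.6]
opening: 0.204
finger_force: 44.9
```

In the tool's units: -0.0012 m / 0.5 = -0.0024, -0.0006 m / 0.5 = -0.0012.

Call:
handwheel(
  offsets={"jaw":[0, 0], "sx":[-0.0012, -0.0024], "sy":[0, 0], "sz":[0, 0], "ax":[0, 0], "ay":[0, 0], "az":[0, 0]},
)

```text
clock: 25.3
tool_pos: [0.5187, -0.0587, 0.0824]
eef_rot: [0.711, 0.703, 0.0, -0.0]
contact_force: [0.8, 5.0, -1.0]
opening: 0.202
finger_force: 44.9
```

In the tool's units: -0.0012 m / 0.5 = -0.0024, -0.0006 m / 0.5 = -0.0012.

Call:
handwheel(
  offsets={"jaw":[0, 0], "sx":[-0.0012, -0.0024], "sy":[0, 0], "sz":[0, 0], "ax":[0, 0], "ay":[0, 0], "az":[0, 0]},
)

```text
clock: 25.5
tool_pos: [0.5187, -0.0599, 0.0824]
eef_rot: [0.711, 0.703, 0.0, -0.0]
contact_force: [-0.3, 5.4, -0.2]
opening: 0.202
finger_force: 44.9
```

In the tool's units: -0.0012 m / 0.5 = -0.0024, -0.0006 m / 0.5 = -0.0012.

Call:
handwheel(
  offsets={"jaw":[0, 0], "sx":[-0.0012, -0.0024], "sy":[0, 0], "sz":[0, 0], "ax":[0, 0], "ay":[0, 0], "az":[0, 0]},
)

```text
clock: 25.7
tool_pos: [0.5187, -0.0611, 0.0825]
eef_rot: [0.711, 0.703, 0.0, -0.0]
contact_force: [0.1, 5.4, -0.2]
opening: 0.204
finger_force: 44.9
```

In the tool's units: -0.001 m / 0.5 = -0.002, -0.0005 m / 0.5 = -0.001.

Call:
handwheel(
  offsets={"jaw":[0, 0], "sx":[-0.001, -0.002], "sy":[0, 0], "sz":[0, 0], "ax":[0, 0], "ay":[0, 0], "az":[0, 0]},
)

```text
clock: 25.9
tool_pos: [0.5187, -0.062, 0.0825]
eef_rot: [0.711, 0.703, 0.0, -0.0]
contact_force: [-0.3, 4.0, -1.0]
opening: 0.201
finger_force: 44.9
```

In the tool's units: -0.0014 m / 0.5 = -0.0028, -0.0007 m / 0.5 = -0.0014.

Call:
handwheel(
  offsets={"jaw":[0, 0], "sx":[-0.0014, -0.0028], "sy":[0, 0], "sz":[0, 0], "ax":[0, 0], "ay":[0, 0], "az":[0, 0]},
)

```text
clock: 26.1
tool_pos: [0.5186, -0.0635, 0.0824]
eef_rot: [0.711, 0.703, 0.0, -0.0]
contact_force: [0.4, 5.2, -1.4]
opening: 0.199
finger_force: 44.9
```

In the tool's units: -0.0012 m / 0.5 = -0.0024, -0.0006 m / 0.5 = -0.0012.

Call:
handwheel(
  offsets={"jaw":[0, 0], "sx":[-0.0012, -0.0024], "sy":[0, 0], "sz":[0, 0], "ax":[0, 0], "ay":[0, 0], "az":[0, 0]},
)

```text
clock: 26.3
tool_pos: [0.5186, -0.0647, 0.0824]
eef_rot: [0.711, 0.703, 0.0, -0.0]
contact_force: [0.6, 4.7, -1.3]
opening: 0.2
finger_force: 44.9
```

```bash
python3 -c "
from h import *
look(22); sides(22)
a=np.load('pics/t22.npz'); C=cloud('top',a['d'])
Z=C[...,2]
for r in (190,194,198,202):
    print(r,[(c,int(1000*C[r,c,1]),int(1000*Z[r,c])) for c in range(318,390,3) ])
t=a['im']; s=np.load('pics/s22.npz')['im']
cv2.imwrite('pics/c22.png',np.hstack([cv2.resize(t[165:230,290:400],(508,300),interpolation=2),cv2.resize(s[140:210,235:305],(290,300),interpolation=2)])[:,:,::-1])"
```

```text
tcp [ 0.5186 -0.0647  0.0824] off -0.7 F [ 0.6  4.7 -1.3] M [ 0.99 -0.18  0.06]
s22 body [ 0.5055 -0.1844] off -12.4 n 105 res 3.45
s22 body [ 0.5078 -0.1324] off -10.7 n 73
s22 lid [ 0.5207 -0.1142] off 2.0 n 28
s22 body [ 0.5106 -0.1314] off -7.9 n 57
s22 lid [ 0.5207 -0.1142] off 2.0 n 28
front hidden
-0.215 11 off [-24.7 -21.9] | -0.185 4 off [-31.8 -30.9] | -0.179 3 off [-33.6 -33.2] | -0.173 9 off [-32.5 -30.9] | -0.167 11 off [-29.9 -28. ] | -0.161 15 off [-25.5 -22.4] | -0.155 5 off [-25.  -19.4] | -0.131 3 off [-29.2 -27.8] | -0.125 7 off [-29.8 -28.8] | -0.119 7 off [-29.9 -28.9] | -0.113 10 off [-28.  -26.9] | -0.107 10 off [-27.1 -24. ] | -0.101 3 off [-25.8 -24.7] | -0.095 31 off [-26.1 -20.6] | -0.089 11 off [-14.4 -10.7] | -0.083 3 off [-11.  -10.3] | 
190 [(318, -67, 578), (321, -69, 599), (324, -71, 615), (327, -74, 630), (330, -68, 711), (333, -70, 721), (336, -72, 732), (339, -74, 740), (342, -76, 747), (345, -79, 752), (348, -81, 759), (351, -84, 761), (354, -88, 757), (357, -92, 756), (360, -95, 757), (363, -99, 751), (366, -103, 749), (369, -107, 747), (372, -11
[... 661 characters left out ...]
(342, -75, 750), (345, -78, 755), (348, -81, 759), (351, -83, 765), (354, -86, 766), (357, -90, 765), (360, -93, 764), (363, -96, 764), (366, -101, 757), (369, -105, 756), (372, -108, 758), (375, -112, 755), (378, -115, 754), (381, -119, 752), (384, -122, 752), (387, -126, 751)]
202 [(318, -67, 572), (321, -68, 601), (324, -62, 689), (327, -64, 703), (330, -66, 716), (333, -69, 723), (336, -71, 731), (339, -74, 738), (342, -75, 749), (345, -78, 754), (348, -80, 760), (351, -83, 765), (354, -86, 768), (357, -89, 766), (360, -93, 765), (363, -96, 764), (366, -101, 756), (369, -104, 759), (372, -108, 757), (375, -111, 758), (378, -114, 757), (381, -118, 754), (384, -122, 754), (387, -125, 754)]
```

View pics/c22.png

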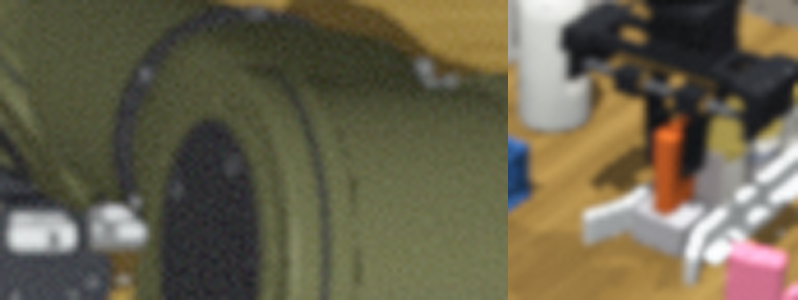

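The top view is now hidden by the arm. The scene crop shows the keeper in the lane mouth at (665,220) behind the jar row, all standing. There is no stop contact yet, so I keep feeling.

In the tool's units: -0.0012 m / 0.5 = -0.0024, -0.0006 m / 0.5 = -0.0012.

Call:
handwheel(
  offsets={"jaw":[0, 0], "sx":[-0.0012, -0.0024], "sy":[0, 0], "sz":[0, 0], "ax":[0, 0], "ay":[0, 0], "az":[0, 0]},
)

```text
clock: 26.6
tool_pos: [0.5187, -0.0656, 0.0825]
eef_rot: [0.711, 0.703, 0.001, -0.0]
contact_force: [1.1, 6.2, 0.1]
opening: 0.199
finger_force: 44.9
```

In the tool's units: -0.0012 m / 0.5 = -0.0024, -0.0006 m / 0.5 = -0.0012.

Call:
handwheel(
  offsets={"jaw":[0, 0], "sx":[-0.0012, -0.0024], "sy":[0, 0], "sz":[0, 0], "ax":[0, 0], "ay":[0, 0], "az":[0, 0]},
)

```text
clock: 26.8
tool_pos: [0.5187, -0.0659, 0.0825]
eef_rot: [0.711, 0.703, 0.001, -0.001]
contact_force: [0.5, 7.3, 1.0]
opening: 0.2
finger_force: 44.9
```

In the tool's units: -0.0012 m / 0.5 = -0.0024, -0.0006 m / 0.5 = -0.0012.

Call:
handwheel(
  offsets={"jaw":[0, 0], "sx":[-0.0012, -0.0024], "sy":[0, 0], "sz":[0, 0], "ax":[0, 0], "ay":[0, 0], "az":[0, 0]},
)

```text
clock: 27.0
tool_pos: [0.5188, -0.0661, 0.0826]
eef_rot: [0.711, 0.703, 0.002, -0.001]
contact_force: [-0.4, 9.8, 0.9]
opening: 0.2
finger_force: 44.9
```

In the tool's units: -0.0014 m / 0.5 = -0.0028, -0.0007 m / 0.5 = -0.0014.

Call:
handwheel(
  offsets={"jaw":[0, 0, 0], "sx":[-0.0014, -0.0028, -0.0028], "sy":[0, 0, 0], "sz":[0, 0, 0], "ax":[0, 0, 0], "ay":[0, 0, 0], "az":[0, 0, 0]},
)

```text
clock: 27.3
tool_pos: [0.519, -0.0663, 0.0827]
eef_rot: [0.711, 0.704, 0.002, -0.001]
contact_force: [-0.2, 10.7, 2.0]
opening: 0.196
finger_force: 44.9
```

In the tool's units: -0.0012 m / 0.5 = -0.0024, -0.0006 m / 0.5 = -0.0012.

Call:
handwheel(
  offsets={"jaw":[0, 0, 0], "sx":[-0.0012, -0.0024, -0.0024], "sy":[0, 0, 0], "sz":[0, 0, 0], "ax":[0, 0, 0], "ay":[0, 0, 0], "az":[0, 0, 0]},
)

```text
clock: 27.6
tool_pos: [0.519, -0.0665, 0.0828]
eef_rot: [0.71, 0.704, 0.003, -0.002]
contact_force: [-0.0, 12.6, 2.9]
opening: 0.2
finger_force: 44.9
```

In the tool's units: -0.0003 m / 0.5 = -0.0006.

Call:
handwheel(
  offsets={"jaw":[0, 0, 0, 0, 0, 0, 0], "sx":[-0.0006, -0.0006, -0.0006, -0.0006, -0.0006, -0.0006, -0.0006], "sy":[0, 0, 0, 0, 0, 0, 0], "sz":[0, 0, 0, 0, 0, 0, 0], "ax":[0, 0, 0, 0, 0, 0, 0], "ay":[0, 0, 0, 0, 0, 0, 0], "az":[0, 0, 0, 0, 0, 0, 0]},
)

```text
clock: 28.3
tool_pos: [0.5191, -0.0666, 0.0828]
eef_rot: [0.71, 0.704, 0.003, -0.002]
contact_force: [-0.1, 12.5, 2.2]
opening: 0.2
finger_force: 44.9
```

```bash
python3 -c "
from h import *
look(23); sides(23)"
```

```text
tcp [ 0.5191 -0.0666  0.0828] off -0.2 F [-0.1 12.5  2.2] M [ 2.7   0.06 -0.06]
s23 body [ 0.5046 -0.1857] off -13.2 n 106 res 3.36
s23 body [ 0.5071 -0.1331] off -11.4 n 75
s23 lid [ 0.5199 -0.1159] off 1.2 n 30
s23 body [ 0.5087 -0.1329] off -9.8 n 72
s23 lid [ 0.5196 -0.1151] off 0.9 n 32
front hidden
-0.217 12 off [-27.2 -21.1] | -0.181 7 off [-32.8 -31.6] | -0.175 8 off [-32.3 -30.2] | -0.169 7 off [-31.2 -29. ] | -0.163 15 off [-28.7 -24.1] | -0.157 10 off [-22.2 -19.3] | -0.133 4 off [-28.8 -28.1] | -0.127 6 off [-29.5 -28.8] | -0.121 7 off [-31.1 -28.5] | -0.115 11 off [-29.6 -27.5] | -0.109 10 off [-26.5 -24.6] | -0.103 4 off [-25.2 -23.5] | -0.097 29 off [-25.4 -19. ] | -0.091 12 off [-21.  -13.2] | -0.085 4 off [-13.9 -10.5] | -0.079 3 off [-14.5 -12.8] |
```

In the tool's units: 0.0025 m / 0.5 = 0.005, 0.002 m / 0.5 = 0.004.

Call:
handwheel(
  offsets={"jaw":[0, 0, 0, 0], "sx":[0.002, 0.004, 0.005, 0.005], "sy":[0, 0, 0, 0], "sz":[0, 0, 0, 0], "ax":[0, 0, 0, 0], "ay":[0, 0, 0, 0], "az":[0, 0, 0, 0]},
)

```text
clock: 28.8
tool_pos: [0.5189, -0.0662, 0.0826]
eef_rot: [0.711, 0.703, 0.002, -0.001]
contact_force: [0.6, 9.2, 0.6]
opening: 0.198
finger_force: 44.9
```

In the tool's units: 0.003 m / 0.5 = 0.006, 0.002 m / 0.5 = 0.004.

Call:
handwheel(
  offsets={"jaw":[0, 0, 0, 0], "sx":[0.002, 0.004, 0.006, 0.006], "sy":[0, 0, 0, 0], "sz":[0, 0, 0, 0], "ax":[0, 0, 0, 0], "ay":[0, 0, 0, 0], "az":[0, 0, 0, 0]},
)

```text
clock: 29.2
tool_pos: [0.5189, -0.0659, 0.0824]
eef_rot: [0.711, 0.703, 0.0, 0.0]
contact_force: [1.2, 5.2, -1.6]
opening: 0.199
finger_force: 44.9
```

In the tool's units: 0.001 m / 0.5 = 0.002.

Call:
handwheel(
  offsets={"jaw":[0, 0], "sx":[0.002, 0.002], "sy":[0, 0], "sz":[0, 0], "ax":[0, 0], "ay":[0, 0], "az":[0, 0]},
)

```text
clock: 29.4
tool_pos: [0.5187, -0.0657, 0.0824]
eef_rot: [0.712, 0.702, -0.0, 0.0]
contact_force: [1.0, 3.7, -1.4]
opening: 0.199
finger_force: 44.9
```

Call:
handwheel(
  offsets={"jaw":[0.3, 0.4, 0.6, 0.6, 0.6, 0.6, 0.6, 0.6], "sx":[0, 0, 0, 0, 0, 0, 0, 0], "sy":[0, 0, 0, 0, 0, 0, 0, 0], "sz":[0, 0, 0, 0, 0, 0, 0, 0], "ax":[0, 0, 0, 0, 0, 0, 0, 0], "ay":[0, 0, 0, 0, 0, 0, 0, 0], "az":[0, 0, 0, 0, 0, 0, 0, 0]},
)

```text
clock: 30.2
tool_pos: [0.5186, -0.0654, 0.0824]
eef_rot: [0.712, 0.703, -0.0, 0.0]
contact_force: [-0.2, 0.1, -0.4]
opening: 0.605
finger_force: 0.0
```

In the tool's units: 0.25 m / 0.5 = 0.5, -0.2 m / 0.5 = -0.4.

Call:
handwheel(
  offsets={"jaw":[0.6, 0.6, 0.6, 0.6, 0.6, 0.6, 0.6, 0.6, 0.6, 0.6], "sx":[0, 0, 0, 0, 0, 0.1, 0.2, 0.3, 0.4, 0.5], "sy":[0, 0, 0, 0, 0, 0, 0, 0, 0, 0], "sz":[-0.02, -0.06, -0.12, -0.2, -0.28, -0.34, -0.38, -0.4, -0.4, -0.4], "ax":[0, 0, 0, 0, 0, 0, 0, 0, 0, 0], "ay":[0, 0, 0, 0, 0, 0, 0, 0, 0, 0], "az":[0, 0, 0, 0, 0, 0, 0, 0, 0, 0]},
)

```text
clock: 31.2
tool_pos: [0.5216, 0.1738, 0.2839]
eef_rot: [0.712, 0.702, 0.001, 0.001]
contact_force: [2.0, -0.4, 0.1]
opening: 0.602
finger_force: 0.0
```

Call:
handwheel(
  offsets={"jaw":[0.6, 0.6, 0.6, 0.6, 0.6], "sx":[0.1, 0.2, 0.3, 0.3, 0.3], "sy":[-0.04, -0.08, -0.1, -0.1, -0.1], "sz":[0, 0, 0, 0, 0], "ax":[0, 0, 0, 0, 0], "ay":[0, 0, 0, 0, 0], "az":[0, 0, 0, 0, 0]},
)

```text
clock: 31.7
tool_pos: [0.4723, 0.3249, 0.2829]
eef_rot: [0.71, 0.704, 0.0, -0.0]
contact_force: [0.6, -1.1, -0.5]
opening: 0.598
finger_force: 0.0
```

Run:
```python
from h import *
t,d=save("top","t30"); s,e=save("scene","s30")
fitlids("t30",(.074,.066,.070))
p=fin(dict(im=t,d=d)); print("fin",cv2.minAreaRect(p*1000),p.mean(0))
C=cloud("top",d);Z=C[...,2]
w=(Z>.09)&(Z<.12)&(abs(C[...,1]+.065)<.05)&(abs(C[...,0]-.52)<.05); v,u=np.nonzero(w); q=plane("top",np.c_[u,v],.1)[:,:2].astype(np.float32); print("fin depth",len(q),cv2.minAreaRect(q*1000))
S=cloud("scene",e)
for x,y in((.519,-.12),(.517,-.177),(.517,-.235)):
    k=(abs(C[...,0]-x)<.015)&(abs(C[...,1]-y)<.015)&(Z<.1); A=np.c_[C[k][:,:2]-[x,y],np.ones(k.sum())]; g=np.linalg.lstsq(A,C[k][:,2],rcond=None)[0]; print("top plane",g.round(4))
k=(Z>.04)&(Z<.09)&(C[...,1]<-.235)&(C[...,1]>-.31)&(abs(C[...,0]-.518)<.02)&(t.max(2)<80); print("stop pts",k.sum(),np.percentile(C[k][:,1],[5,50,95]))
print(get_state()['clock'])
```

```text
lid z 0.074 [ 0.5151 -0.2331] off -2.1 n 54 res 1.57
lid z 0.066 [ 0.5144 -0.1758] off -3.6 n 44 res 0.9
lid z 0.07 [ 0.5164 -0.121 ] off -2.2 n 43 res 1.02
fin ((517.4851684570312, -63.09313201904297), (37.429656982421875, 15.046683311462402), 88.25376892089844) [ 0.52036035 -0.06564713]
fin depth 124 ((518.740234375, -63.1424560546875), (37.45160675048828, 17.559049606323242), 88.25326538085938)
top plane [-0.0285  0.032   0.0697]
top plane [0.0038 0.0546 0.066 ]
top plane [-0.0006  0.0048  0.0736]
stop pts 92 [-0.27568593 -0.26908949 -0.26154722]
31.8
```

```bash
python3 -c "
from plant import finish_job
print(finish_job())"
```

```text
the job is handed in; nothing more can be done
None
```

I handed the job in at about 32 s: the jars stand closed up in the lane, within about 1.5 mm of a straight line. I held about 12.5 N at the wrist for 0.7 s, roughly 8 N on the stop by estimate. The keeper is released, standing square against the last jar; on the way in the middle jar drifted about 9 mm off line before it was steered back.

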